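# Scoop the capacitors out of the salvage tray

### The job

Use the wire scoop to lift both big capacitors out of the salvage tray, letting the little steel balls drop through the wires and stay in the tray, and tip the capacitors gently into the white bin. Then stand the scoop back flat on its rest, the way it was, with the pegs between its wires. Do not touch capacitors or balls with the fingers, and leave the other things on the bench alone.

Things in the scene. Friction and masses are not known exactly. Their poses are not given: they have to be found in the camera images.
- scoop: Polished, slippery steel wire scoop with black grip, 250 g, loose, standing on the rest. Origin: centre of underside; x to its open mouth, z up. Floor: six wires 4 mm thick along x at y = -55, -33, -11, 11, 33, 55 mm (18 mm gaps, no cross bar). Back at x = -55 mm: the same wires turned up 60 mm. Side guards over the outer wires, x = -55 to +30 mm, 45 mm high..
- scoop_grip (a point): Centre of the black grip, at (0, 0, 138) mm of the scoop. The grip is a level bar along the scoop's x over the basket, 24 mm wide (y) and 24 mm high, x = -63 to +57 mm; a post joins it to the back. Pinch it here from above, fingers closing along the scoop's y.
- scoop_tips (a point): Middle of the row of the wires' free front tips, at (62, 0, 2) mm of the scoop. The last 30 mm of each wire are thinned to about 3 mm and lie on the ground, so that they slip under round things backed by a wall. Scoop overall: 114 mm wide, x = -63 to +62 mm.
- rest: Plywood rest plate for the scoop, 130 x 140 mm, 8 mm thick, fixed. Origin: centre of its underside; z up. Two steel pegs, 9 mm thick with round tops, at x = +30 mm, y = +22 and -22 mm, up to 26.5 mm above the bench. The parked scoop stands flat on it, origin 8 mm above the rest's, x along the rest's x, each peg in a gap between two wires (about 4 mm play each way in y).
- tray: Shallow grey plastic salvage tray, fixed to the bench. Origin: centre of its underside; x along its length, away from the robot; z up. Outside 308 x 158 mm, 50 mm high, walls and floor 4 mm (inside 300 x 150 mm). The capacitors and balls lie loose in its far half (x > -20 mm); the near half is empty.
- bin: White plastic component bin, fixed to the bench, empty. Origin: centre of its underside; z up. Outside 200 mm (x) x 180 mm (y), 70 mm high, walls and floor 4 mm. It and the rest stand to the left and right of the tray; which is on which hand varies.
- capacitor_a: Large black can capacitor: a cylinder of 34 mm diameter and 62 mm length with slippery sleeve (friction about 0.25), about 75 g, lying on its side roughly across the tray; it rolls easily. Origin: its centre; y along its axis.
- capacitor_b: Second capacitor, just like capacitor_a, lying farther along the tray.
- solder_reel: Bystander: aluminium-coloured reel, 60 mm diameter, 50 mm high, standing beyond the tray. Origin: centre of its underside.
- meter: Bystander: orange handheld meter lying flat, 170 x 85 x 44 mm. Origin: centre of its underside, x along its length.
- magnet_puck: Bystander: black domed magnet puck, 62 mm diameter, 36 mm high. Origin: centre of its underside.
- ball0: Steel bearing ball of 13 mm diameter, 10 g, loose in the tray. Origin: its centre.
- ball1: Ball like ball0.
- ball2: Ball like ball0.
- ball3: Ball like ball0.
- ball4: Ball like ball0.
- ball5: Ball like ball0.
Not all that is in view belongs to the job. Several things have the shape of the scoop; the one meant has the colours described above.

How it is judged:
On the way, in this order (a step that is already met when the one before it is completed fails the run):
1. a capacitor rides in the scoop above the tray's rim, all balls in the tray (((x of capacitor_a in the frame of scoop between -0.055 and 0.06 m and y of capacitor_a in the frame of scoop between -0.056 and 0.056 m and z of capacitor_a in the frame of scoop between 0.005 and 0.06 m and height (world z) of capacitor_a above 0.085 m and contact force between capacitor_a and scoop above 0.1 N) or (x of capacitor_b in the frame of scoop between -0.055 and 0.06 m and y of capacitor_b in the frame of scoop between -0.056 and 0.056 m and z of capacitor_b in the frame of scoop between 0.005 and 0.06 m and height (world z) of capacitor_b above 0.085 m and contact force between capacitor_b and scoop above 0.1 N)) and x of ball0 in the frame of tray between -0.15 and 0.15 m and y of ball0 in the frame of tray between -0.075 and 0.075 m and z of ball0 in the frame of tray between -0.003 and 0.04 m and x of ball1 in the frame of tray between -0.15 and 0.15 m and y of ball1 in the frame of tray between -0.075 and 0.075 m and z of ball1 in the frame of tray between -0.003 and 0.04 m and x of ball2 in the frame of tray between -0.15 and 0.15 m and y of ball2 in the frame of tray between -0.075 and 0.075 m and z of ball2 in the frame of tray between -0.003 and 0.04 m and x of ball3 in the frame of tray between -0.15 and 0.15 m and y of ball3 in the frame of tray between -0.075 and 0.075 m and z of ball3 in the frame of tray between -0.003 and 0.04 m and x of ball4 in the frame of tray between -0.15 and 0.15 m and y of ball4 in the frame of tray between -0.075 and 0.075 m and z of ball4 in the frame of tray between -0.003 and 0.04 m and x of ball5 in the frame of tray between -0.15 and 0.15 m and y of ball5 in the frame of tray between -0.075 and 0.075 m and z of ball5 in the frame of tray between -0.003 and 0.04 m), for 0.2 s.
2. both capacitors lie in the bin (x of capacitor_a in the frame of bin between -0.096 and 0.096 m and y of capacitor_a in the frame of bin between -0.086 and 0.086 m and z of capacitor_a in the frame of bin between -0.003 and 0.06 m and x of capacitor_b in the frame of bin between -0.096 and 0.096 m and y of capacitor_b in the frame of bin between -0.086 and 0.086 m and z of capacitor_b in the frame of bin between -0.003 and 0.06 m), for 0.2 s.
At the end, for the whole second after the job is handed in: Both capacitors rest inside the bin, all six balls are inside the tray, and the scoop stands upright and flat on the rest (within 20 mm of its middle, 4 mm of the plate's top, 0.15 rad of its starting direction on the rest, mouth the same way), capacitors and scoop at rest (all of step 2 and x of ball0 in the frame of tray between -0.15 and 0.15 m and y of ball0 in the frame of tray between -0.075 and 0.075 m and z of ball0 in the frame of tray between -0.003 and 0.04 m and x of ball1 in the frame of tray between -0.15 and 0.15 m and y of ball1 in the frame of tray between -0.075 and 0.075 m and z of ball1 in the frame of tray between -0.003 and 0.04 m and x of ball2 in the frame of tray between -0.15 and 0.15 m and y of ball2 in the frame of tray between -0.075 and 0.075 m and z of ball2 in the frame of tray between -0.003 and 0.04 m and x of ball3 in the frame of tray between -0.15 and 0.15 m and y of ball3 in the frame of tray between -0.075 and 0.075 m and z of ball3 in the frame of tray between -0.003 and 0.04 m and x of ball4 in the frame of tray between -0.15 and 0.15 m and y of ball4 in the frame of tray between -0.075 and 0.075 m and z of ball4 in the frame of tray between -0.003 and 0.04 m and x of ball5 in the frame of tray between -0.15 and 0.15 m and y of ball5 in the frame of tray between -0.075 and 0.075 m and z of ball5 in the frame of tray between -0.003 and 0.04 m and x of scoop_tips in the frame of rest above 0.03 m and horizontal distance between scoop and rest below 0.02 m and z of scoop in the frame of rest below 0.012 m and angle between scoop's own z axis and vertical below 0.06 rad and angle between the x axis of scoop and the x axis of rest, either way round below 0.15 rad and z of scoop_grip in the frame of rest above 0.1 m and linear speed of each of capacitor_a, capacitor_b, scoop below 0.03 m/s); the robot touches nothing.
It fails at once if the fingers touch a capacitor or ball (contact force between the fingers and capacitor_a above 0.3 N or contact force between the fingers and capacitor_b above 0.3 N or contact force between the fingers and ball0 above 0.3 N or contact force between the fingers and ball1 above 0.3 N or contact force between the fingers and ball2 above 0.3 N or contact force between the fingers and ball3 above 0.3 N or contact force between the fingers and ball4 above 0.3 N or contact force between the fingers and ball5 above 0.3 N).
It fails at once if a capacitor is dropped or flung (faster than 1.4 m/s, a fall of about 100 mm) (linear speed of any of capacitor_a, capacitor_b above 1.4 m/s).
It fails at once if a bystander is moved by more than 25 mm (distance of any of solder_reel, meter, magnet_puck from where it was at the start of the episode above 0.025 m).
It also fails if it takes over 72 s, if anything falls off the work surface, if the arm or the gripper's body presses on something with over 40 N, if the wrist force passes 120 N, or if a joint passes its speed limit or range.

### The arm

A 7-joint arm with a two-finger parallel gripper is mounted at the origin on the work surface. World frame = base frame: x ahead of the robot, y to its left, z up, the work surface at z = 0. Lengths are in m, angles in rad, forces in N, time in s.
With the tool pointing down it reaches from about 0.4 to 0.85 m from the base axis. Payload 10.4 kg.
Tool frame: the origin (TCP) lies on the centre line of the jaws, within the pads' length; the fingertips stand 8 mm ahead of it and the grasp point (between the pads) lies 11 mm behind it (r.finger_overhang is the distance from the TCP to the fingertips, in m); z points along the fingers, y is the line along which they close (so a half turn about z gives the same grasp; the last joint's range is limited). The gripper opens to 87 mm and grips with 3 to 60 N. Pads are 19 mm wide; open, the fingers measure 117 mm over their backs; the gripper's body (75 mm by 190 mm) begins 51 mm behind the grasp point.
Start: joints at [-1.313, 0.332, -0.065, 1.46, 0.022, 1.35, -0.088], TCP at [0.173, 0.601, 0.199] pointing down, gripper open.
Joint ranges: [-2.6, 2.6], [-0.5, 2.12], [-1.47, 1.34], [0.16, 2.42], [-1.27, 4.41], [0.06, 2.06], [-2.6, 2.6]. Speed limits (rad/s): [2.22, 2.22, 2.79, 2.79, 3.14, 3.14, 3.14].

### API

Orientations are given as a unit quaternion [x, y, z, w].
In Python, from bench import r, vision gives the robot as it stands.
- The arm moves only by the tool drive_tool, never from a script. Its argument "series" is a list of rows, each a list of 2 entries, a list of its own where there are three numbers: the shift along the world's x, y, z in cm, then the turn about the world's z in degrees. A call has exactly 10 rows; each row shifts and turns the commanded pose from where the row before left it; what a row does not reach is not made up. A row lasts 1/8 s, in which the tool goes at most 62.5 mm and 10.7 degrees, less where a joint would pass 70% of its speed; a pose out of reach is approached as far as the arm can. A call with a gripper value outside its range is refused whole. "hand" is the closure, from 0 (fully open) to 1 (shut), set as the call begins (left out, the last holds). The fingers move at their own pace and stop on an object; "newtons" is the grip in N (left out, the last holds). Time passes only in rows, so rows that do not move let the fingers close, or fill a call up. It gives the time, the measured TCP pose, the force, the opening and the grip force at its end, in the units of the state.
- r.read_state(): the state, without advancing time (a new reading comes with each control period).
- vision.camera(name): name is "scene" or "top" or "wrist"; returns a dict with "color" (400x640x3 uint8, red, green, blue), "intrinsics" (3x3 intrinsics, pixels), "R" (3x3) and "t" (3): a world point X has camera coordinates R X + t; the wrist camera has in their place "mount" (4x4, takes a point from camera to tool coordinates, whose origin is the TCP and whose axes are the flange's). Camera axes: x right, y down, z forward; pixel columns grow to the right and rows downward; lengths in m; the calibration is good to about 2 mm. A picture is of the moment at which its call begins: read the wrist's pose just before it. There is no depth.
- r.close_job(): hands the job in; it is judged then, once.
The state is a dict: "time": time; "joint_positions": joint angles; "joint_vel": joint speeds; "joint_torque": joint torques, N m; "ee_pos": TCP position; "eef_rot": TCP orientation; "ft_force": force on the tool from outside, world axes, zero at the start; "torque": the same for the moment, N m; "width": finger opening in m; "grip_force": force on a finger pad.
Only numpy, scipy, OpenCV 4.12 (cv2) and the standard library are available. Lean on these libraries where they do the work, as an engineer would, in place of code of your own. Each camera call takes 0.05 s, during which the arm holds its last target. There are 200 camera calls.

## Working session

There is one attempt and no reset: what is moved stays moved. The work goes in short steps, Python scripts to look and compute and a tool call to move; the robot and the scene stay as the last step left them, time stands still between calls to the robot, and variables do not carry over. Pictures are saved under pics/ and viewed, at most 10 in all, crops included, and the job is handed in when it is done.

Besides the shell and the picture viewer there is one more tool, called after "Call:" by a JSON object that holds its "api" and its "payload". drive_tool: Moves the arm, as the interface text tells. Its arguments: {"type":"object","properties":{"series":{"type":"array"},"hand":{"type":"number"},"newtons":{"type":"number"}},"required":["series"]}

```bash
ls; mkdir -p pics
cat > h.py <<'E'
from bench import r, vision
import numpy as np, cv2
def shot(n,f=None):
    c=vision.camera(n)
    if f: cv2.imwrite('pics/'+f,c['color'][:,:,::-1])
    return c
def ray(c,u,v,z):
    K=c['intrinsics'];R=c['R'];t=c['t']
    d=R.T@np.linalg.solve(K,[u,v,1.]);o=-R.T@t
    return o+d*(z-o[2])/d[2]
def proj(c,X):
    p=c['intrinsics']@(c['R']@np.asarray(X,float)+c['t']);return p[:2]/p[2]
E
python3 - <<'E'
from h import *
import pickle
s=r.read_state();print({k:np.round(v,3) for k,v in s.items()})
a=shot('top','top0.png');b=shot('scene','scene0.png')
pickle.dump((a,b),open('c.pkl','wb'))
for c in(a,b):print(-c['R'].T@c['t'])
E
```

```text
pics
{'time': np.float64(0.0), 'joint_positions': array([-1.313,  0.333, -0.065,  1.461,  0.022,  1.35 , -0.088]), 'joint_vel': array([-0.   , -0.   ,  0.001,  0.001,  0.001,  0.001,  0.001]), 'joint_torque': array([-1.0000e-03, -6.2325e+01,  2.4000e-02, -3.8990e+01, -6.1000e-02,
        4.0000e-02,  0.0000e+00]), 'ee_pos': array([0.173, 0.6  , 0.198]), 'eef_rot': array([ 0.14 ,  0.99 , -0.001, -0.   ]), 'ft_force': array([-0.622, -0.407,  0.888]), 'torque': array([ 0.042, -0.004, -0.004]), 'grip_force': np.float64(0.0), 'width': np.float64(0.087)}
[0.43577638 0.09751874 1.50098915]
[ 1.02299216 -0.62065209  0.61166897]
```

View pics/top0.png

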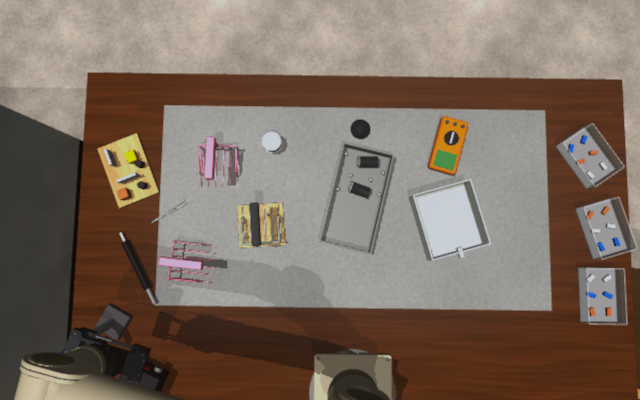

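View pics/scene0.png

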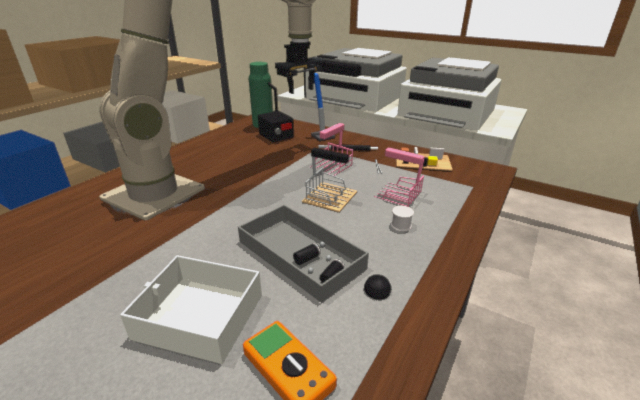

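Top view: the scoop with the black grip is on its rest at about (262,225), the tray at about (358,197), the bin at about (450,220), and the caps at (368,161) and (359,190). The pink scoops are decoys. I'll enlarge the view and get contours.

Run:
```python
from h import *
import pickle
a,b=pickle.load(open('c.pkl','rb'))
im=a['color'][130:265,230:400,::-1]
cv2.imwrite('pics/crop1.png',cv2.resize(im,None,fx=4.4,fy=4.4,interpolation=cv2.INTER_CUBIC))
im=b['color'][140:300,230:390,::-1]
cv2.imwrite('pics/crop2.png',cv2.resize(im,None,fx=3.7,fy=3.7,interpolation=cv2.INTER_CUBIC))
```

```text
(no output)
```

View pics/crop1.png

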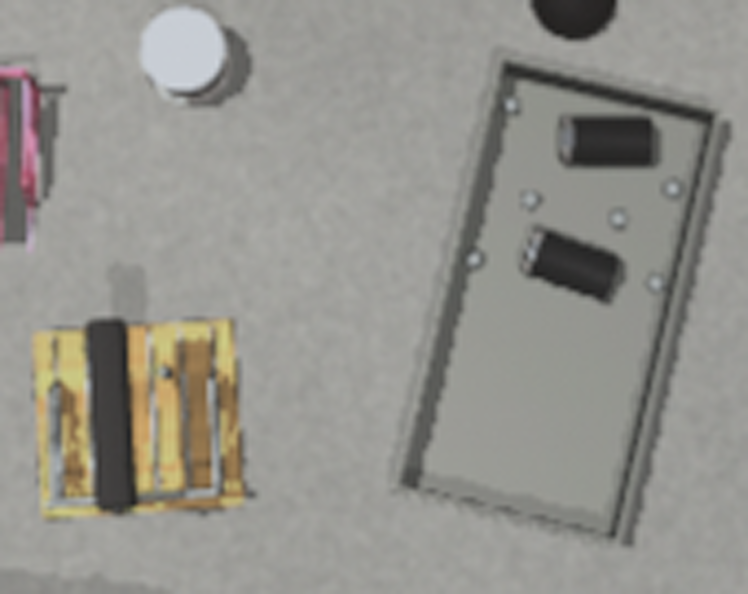

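View pics/crop2.png

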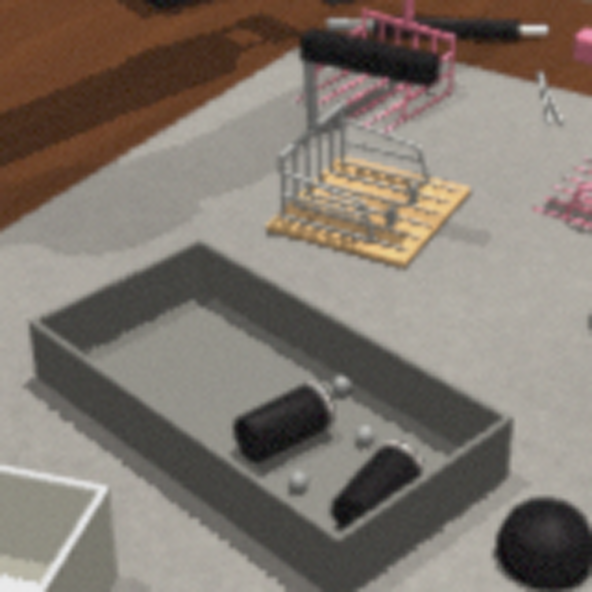

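Run:
```python
from h import *
import pickle
a,b=pickle.load(open('c.pkl','rb'))
im=a['color'];hsv=cv2.cvtColor(im,cv2.COLOR_RGB2HSV)
def rect(m,box,z,name,hull=True):
    x0,y0,x1,y1=box;M=np.zeros_like(m);M[y0:y1,x0:x1]=m[y0:y1,x0:x1]
    ys,xs=np.nonzero(M)
    P=np.array([ray(a,u,v,z)[:2] for u,v in zip(xs,ys)],np.float32)
    q=cv2.minAreaRect(P);print(name,len(xs),np.round(q[0],4),np.round(q[1],4),round(q[2],1))
H,S,V=cv2.split(hsv)
rect(((S>90)&(H<35)&(V>90)).astype(np.uint8),(230,195,295,255),.008,'rest')
rect((V<75).astype(np.uint8),(246,198,262,250),.158,'grip')
rect(((V>165)&(S<40)).astype(np.uint8),(405,172,500,270),.07,'bin')
rect((V<62).astype(np.uint8),(355,155,380,169),.03,'capfar')
rect((V<62).astype(np.uint8),(347,180,373,200),.03,'capnear')
C=[(505,52),(722,112),(630,545),(396,490)]
P=np.array([ray(a,230+x/4.4,130+y/4.4,.05)[:2] for x,y in C]);print(P.round(4),P.mean(0),[np.linalg.norm(P[i]-P[i-1]).round(3) for i in range(4)])
d=(P[0]+P[1]-P[2]-P[3]);yaw=np.arctan2(d[1],d[0]);print('tray yaw',np.degrees(yaw))
c,s=np.cos(yaw),np.sin(yaw)
for n,(x,y),z in [('far',(610,141),.021),('near',(574,265),.021)]+[('ball',p,.01) for p in [(511,104),(530,200),(475,259),(618,218),(673,188),(655,283)]]:
    X=ray(a,230+x/4.4,130+y/4.4,z)[:2]; D=X-P.mean(0);print(n,X.round(3),'tray',round(c*D[0]+s*D[1],3),round(-s*D[0]+c*D[1],3))
Rt=cv2.resize(im[170:270,400:500,::-1],None,fx=4,fy=4,interpolation=cv2.INTER_CUBIC)
Rb=cv2.resize(b['color'][240:360,115:275,::-1],None,fx=2.5,fy=400/120,interpolation=cv2.INTER_CUBIC)
cv2.imwrite('pics/bin.png',np.hstack([Rt,Rb]))
```

```text
rest 948 [0.496  0.2802] [0.127  0.1376] 4.4
grip 356 [0.4915 0.2788] [0.1166 0.023 ] 4.7
bin 3607 [ 0.5106 -0.2887] [0.2163 0.1829] 16.6
capfar 188 [ 0.6903 -0.046 ] [0.0309 0.0522] 0.7
capnear 182 [ 0.6036 -0.0215] [0.0536 0.0317] 70.6
[[ 0.7477  0.028 ]
 [ 0.7079 -0.1212]
 [ 0.412  -0.0587]
 [ 0.4468  0.099 ]] [ 0.57858687 -0.01322692] [np.float64(0.309), np.float64(0.154), np.float64(0.302), np.float64(0.162)]
tray yaw -12.613149901572585
far [ 0.692 -0.047] tray 0.118 -0.009
near [ 0.604 -0.023] tray 0.027 -0.003
ball [0.719 0.022] tray 0.13 0.065
ball [0.651 0.008] tray 0.066 0.036
ball [0.609 0.046] tray 0.017 0.064
ball [ 0.639 -0.054] tray 0.068 -0.027
ball [ 0.661 -0.093] tray 0.098 -0.06
ball [ 0.594 -0.08 ] tray 0.029 -0.062
```

View pics/bin.png

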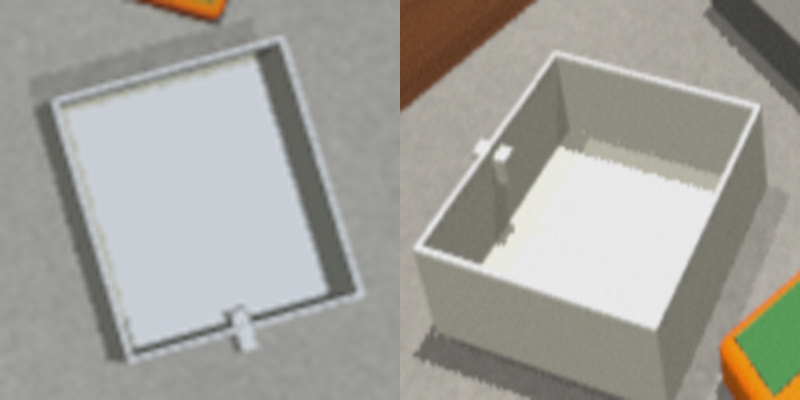

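The bin crop shows a small lug on the near wall at its middle, so I'll tip over the left (tray-side) wall instead. First I go above the grip.

Call:
{"api": "drive_tool", "payload": {"series": [[[3,-3,1],2],[[4,-4,1],3],[[4,-4,0.5],3],[[4,-4,0],3],[[4,-4,0],3],[[4,-4,0],3],[[4,-4,0],2],[[3,-3,0],1],[[2.2,-2,0],0.6],[[0,0,0],0]], "hand": 0, "newtons": 40}}

```text
time: 1.35
ee_pos: [0.4967, 0.278, 0.2235]
eef_rot: [-0.037, 0.999, -0.001, -0.0]
ft_force: [0.5, 0.2, -0.7]
width: 0.0872
grip_force: 0.0
```

Run:
```python
from h import *
from scipy.spatial.transform import Rotation as Ro
s=r.read_state();print(s['ee_pos'].round(4),Ro.from_quat(s['eef_rot']).as_matrix()[:,1].round(3),s['joint_positions'].round(2))
c=shot('wrist','w1.png');print(c['mount'].round(3),c['intrinsics'])
```

```text
[0.4967 0.278  0.2235] [-0.074  0.997 -0.001] [-0.76  0.19  0.2   1.59 -0.04  1.37  1.09]
[[ 0.001 -0.962 -0.271  0.074]
 [ 1.     0.001  0.    -0.001]
 [ 0.    -0.271  0.962 -0.185]
 [ 0.     0.     0.     1.   ]] [[279.1316742    0.         315.42063232]
 [  0.         279.1316742  197.87510631]
 [  0.           0.           1.        ]]
```

View pics/w1.png

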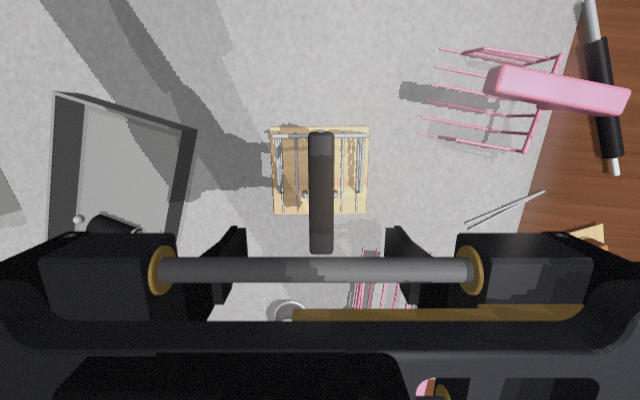

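Grip is vertical in the wrist image at columns 308–333, centred between the fingers. I'll descend and close.

Call:
{"api": "drive_tool", "payload": {"series": [[[0,0.1,-2],0],[[0,0,-2],0],[[0,0,-2],0],[[0,0,-1.5],0],[[0,0,-1],0],[[0,0,-0.4],0],[[0,0,0],0],[[0,0,0],0],[[0,0,0],0],[[0,0,0],0]]}}

```text
time: 2.65
ee_pos: [0.4953, 0.2816, 0.1352]
eef_rot: [-0.039, 0.999, 0.0, 0.0]
ft_force: [0.1, 0.2, 0.5]
width: 0.0873
grip_force: 0.0
```

Call:
{"api": "drive_tool", "payload": {"series": [[[0,0,0],0],[[0,0,0],0],[[0,0,0],0],[[0,0,0],0],[[0,0,0],0],[[0,0,0],0],[[0,0,0],0],[[0,0,0.5],0],[[0,0,1],0],[[0,0,1],0]], "hand": 1, "newtons": 40}}

```text
time: 3.9
ee_pos: [0.4954, 0.2816, 0.161]
eef_rot: [-0.039, 0.999, 0.0, 0.0]
ft_force: [-0.3, 0.1, -0.9]
width: 0.0019
grip_force: 0.0
```

Run:
```python
from h import *
a=shot('wrist');b=shot('scene')
im=np.hstack([cv2.resize(a['color'],(400,400))[:,:,::-1],cv2.resize(b['color'][100:260,260:420,::-1],(400,400))])
cv2.imwrite('pics/w2.png',im)
```

```text
(no output)
```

View pics/w2.png

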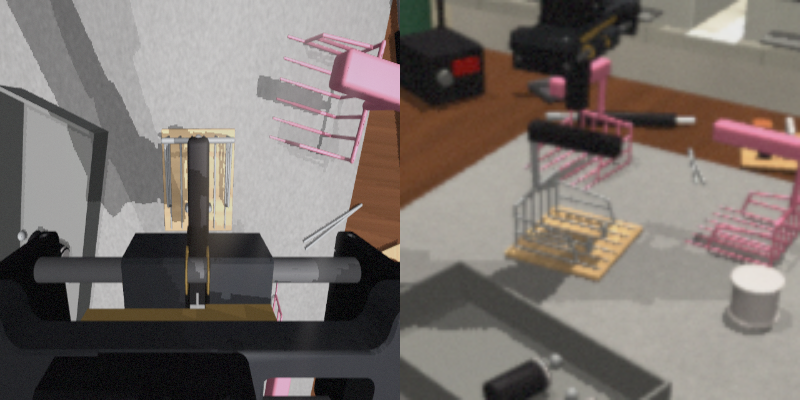

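The fingers closed above the grip: it lifted before they had shut, and the scoop is still on its rest. I'll reopen and retry with a longer wait.

Call:
{"api": "drive_tool", "payload": {"series": [[[0,0,1.4],0],[[0,0,1],0],[[0,0,0],0],[[0,0,0],0],[[0,0,0],0],[[0,0,0],0],[[0,0,0],0],[[0,0,0],0],[[0,0,0],0],[[0,0,0],0]], "hand": 0}}

```text
time: 5.25
ee_pos: [0.4952, 0.2816, 0.184]
eef_rot: [-0.039, 0.999, 0.0, -0.0]
ft_force: [0.3, 0.7, -0.6]
width: 0.0855
grip_force: 0.0
```

Run:
```python
from h import *
a=shot('top','top2.png')
H,S,V=cv2.split(cv2.cvtColor(a['color'],cv2.COLOR_RGB2HSV))
s=r.read_state();print(s['width'],s['ee_pos'])
from scipy.spatial.transform import Rotation as Ro
# scoop grip from wrist: mid columns
c=shot('wrist');R=Ro.from_quat(s['eef_rot']).as_matrix();M=c['mount']
def wr(u,v,z):
    d=R@M[:3,:3]@np.linalg.solve(c['intrinsics'],[u,v,1]);o=R@M[:3,3]+s['ee_pos'];return o+d*(z-o[2])/d[2]
g=cv2.cvtColor(c['color'],cv2.COLOR_RGB2GRAY)
for v in (150,170,190,210):
    x=[u for u in range(270,370) if g[v,u]<75];print(v,x[0],x[-1],wr(x[0],v,.158).round(4),wr(x[-1],v,.158).round(4))
cv2.imwrite('pics/w3.png',c['color'][:,:,::-1])
```

```text
0.08592695646661137 [0.49518996 0.28155526 0.18399174]
150 302 312 [0.4443 0.2665 0.158 ] [0.4437 0.2739 0.158 ]
170 302 330 [0.4595 0.2675 0.158 ] [0.4577 0.2888 0.158 ]
190 303 331 [0.4751 0.2693 0.158 ] [0.4734 0.2911 0.158 ]
210 303 330 [0.4915 0.2704 0.158 ] [0.4898 0.2919 0.158 ]
```

View pics/w3.png

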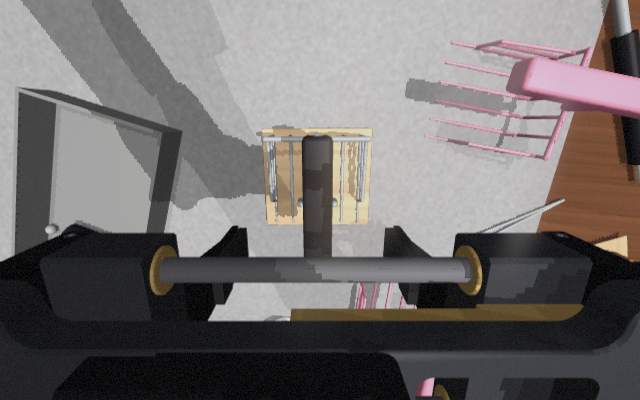

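The scoop is still parked with its grip at columns 302–331, centred between the fingers. Descend again and close fully before lifting.

Call:
{"api": "drive_tool", "payload": {"series": [[[0,0,-1.5],0],[[0,0,-1.5],0],[[0,0,-1.2],0],[[0,0,-0.7],0],[[0,0,0],0],[[0,0,0],0],[[0,0,0],0],[[0,0,0],0],[[0,0,0],0],[[0,0,0],0]]}}

```text
time: 6.6
ee_pos: [0.4952, 0.2816, 0.135]
eef_rot: [-0.039, 0.999, 0.0, 0.0]
ft_force: [-0.2, 0.5, 0.1]
width: 0.087
grip_force: 0.0
```

Call:
{"api": "drive_tool", "payload": {"series": [[[0,0,0],0],[[0,0,0],0],[[0,0,0],0],[[0,0,0],0],[[0,0,0],0],[[0,0,0],0],[[0,0,0],0],[[0,0,0],0],[[0,0,0],0],[[0,0,0],0]], "hand": 1, "newtons": 40}}

```text
time: 7.85
ee_pos: [0.4952, 0.2815, 0.135]
eef_rot: [-0.039, 0.999, 0.0, -0.0]
ft_force: [-0.6, 0.1, 0.7]
width: 0.0015
grip_force: 0.0
```

No grip force: the fingers met nothing. I'll check the bar's height by triangulating.

Run:
```python
from h import *
import pickle
a,b=pickle.load(open('c.pkl','rb'))
V=cv2.cvtColor(b['color'],cv2.COLOR_RGB2HSV)[:,:,2]
m=(V[140:170,300:360]<60);ys,xs=np.nonzero(m);print('black bbox',xs.min()+300,xs.max()+300,ys.min()+140,ys.max()+140,len(xs), xs.mean()+300,ys.mean()+140)
ca=np.cos(.08);sa=np.sin(.08)
for z in (.1,.12,.146,.158):
  print(z,[proj(b,[.497+d*ca,.2802+d*sa,z]).round(0) for d in(-.063,0,.057)],proj(b,[.4952,.2815,z]).round(1))
c=shot('scene');s=r.read_state();print(s['ee_pos'],s['width'])
print('tip proj',proj(c,s['ee_pos']+[0,0,-.008]))
cv2.imwrite('pics/s4.png',cv2.resize(c['color'][100:220,270:390,::-1],(600,600),interpolation=cv2.INTER_CUBIC))
```

```text
black bbox 311 359 140 162 382 332.4450261780105 153.54712041884818
0.1 [array([312., 165.]), array([330., 170.]), array([347., 173.])] [329.8 169.2]
0.12 [array([312., 160.]), array([330., 164.]), array([347., 167.])] [329.9 163.3]
0.146 [array([312., 152.]), array([330., 156.]), array([348., 159.])] [330.  155.5]
0.158 [array([312., 148.]), array([330., 152.]), array([348., 156.])] [330.1 151.8]
[0.49520733 0.28154951 0.13497654] 0.0013067516719575262
tip proj [329.93976653 161.22242305]
```

View pics/s4.png

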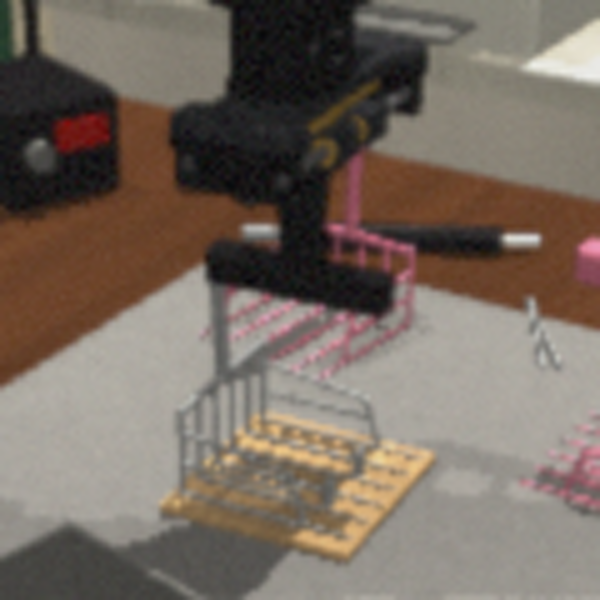

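The fingers do straddle the bar at the right height, so the width reading may be wrong. Small lift test.

Call:
{"api": "drive_tool", "payload": {"series": [[[0,0,0.5],0],[[0,0,0.8],0],[[0,0,0.8],0],[[0,0,0.9],0],[[0,0,0],0],[[0,0,0],0],[[0,0,0],0],[[0,0,0],0],[[0,0,0],0],[[0,0,0],0]]}}

```text
time: 9.15
ee_pos: [0.4952, 0.2816, 0.1649]
eef_rot: [-0.039, 0.999, 0.0, -0.0]
ft_force: [-0.2, 0.4, -0.3]
width: 0.0006
grip_force: 0.0
```

Run:
```python
from h import *
s=r.read_state();print(s['ft_force'],s['width'],s['grip_force'])
c=shot('scene');w=shot('wrist')
V=cv2.cvtColor(c['color'],cv2.COLOR_RGB2HSV)[:,:,2]
print('bar bottom rows per col',[(u,[v for v in range(130,172) if V[v,u]<60][-1:] ) for u in range(310,352,3)])
g=cv2.cvtColor(w['color'],cv2.COLOR_RGB2GRAY)
for v in (150,190,220,240,250,260): print(v,g[v,250:390:4])
```

```text
[-0.20584343  0.3840583  -0.27992426] 0.0005568217562483805 0.0
bar bottom rows per col [(310, []), (313, [156]), (316, [156]), (319, [156]), (322, [157]), (325, [158]), (328, [158]), (331, [159]), (334, [159]), (337, [161]), (340, [161]), (343, [162]), (346, [162]), (349, [147])]
150 [109 108 107 159 115  93 140 159 162 162 112 160 160  43  62  69  78  85
  89  97  93 106 210 138 204 163 205 169 191 182 191 182 185 195 192]
190 [105 113 113 103 107 107 106 125 124 127 147 148 147  32  47  53  52  61
  62  68  75 168 198 176 197 194 148 190 142 199 199 186 186 180 185]
220 [173 167 172 175 204 203 171 139 142 185 119 137 203  29  44  50  51  49
  71  78  66 201 197 170 207 206 208 134 207 207 195 179 182 180 189]
240 [15 30 31 20 27 28 26 30 30 28 28 30 33 30 30 35 42 39 42 48 51 61 59 60
 65 67 66 63 62 60 59 52 48 46 43]
250 [ 19  25  27  23  27  29  22  28  29  27  27  32  39 100  35  34  40  39
  46  44  93  52  55  58  54  53  54  52  54  50  49  43  41  41  36]
260 [ 33  35  34  43  44  42  43  45  40  43  41  50  61  73  66  76  77  79
  67  71 109  64  67  58  68  69  66  61  61  64  63  61  61  62  61]
```

Run:
```python
from h import *
print(r.finger_overhang,[x for x in dir(r) if x[0]!='_'])
from scipy.spatial.transform import Rotation as Ro
s=r.read_state();w=shot('wrist');M=w['mount'];K=w['intrinsics']
for z in(-.06,-.03,-.011,0,.008,.02,.04):
  for y in (0,.0435):
    p=K@(M[:3,:3].T@(np.array([0,y,z])-M[:3,3]));print(z,y,(p[:2]/p[2]).round(0),p[2].round(3),end=' ')
c=shot('scene')
for z in (-.011,.008): print(proj(c,s['ee_pos']+[0,0,-z]))
g=cv2.cvtColor(c['color'],cv2.COLOR_RGB2GRAY)
for v in range(136,166,2): print(v,g[v,308:356:2])
```

```text
0.008 ['PlanningError', 'close_job', 'finger_overhang', 'read_state']
-0.06 0 [317. 272.] 0.141 -0.06 0.0435 [403. 272.] 0.141 -0.03 0 [317. 246.] 0.17 -0.03 0.0435 [388. 246.] 0.17 -0.011 0 [317. 234.] 0.188 -0.011 0.0435 [381. 234.] 0.188 0 0 [317. 228.] 0.199 0 0.0435 [378. 228.] 0.199 0.008 0 [317. 223.] 0.206 0.008 0.0435 [375. 224.] 0.206 0.02 0 [317. 218.] 0.218 0.02 0.0435 [372. 218.] 0.218 0.04 0 [316. 210.] 0.237 0.04 0.0435 [368. 210.] 0.237 [330.20215699 146.17236408]
[330.09337517 152.09220025]
136 [74 72 44 47 73 90 92 94 96 36 21 21 21 25 73 79 98 82 82 78 76 80 77 76]
138 [58 49 56 52 48 61 71 70 88 31 17 23 23 39 74 78 97 81 78 77 76 78 76 74]
140 [76 74 73 75 68 44 45 46 39 26 21 24 22 38 76 80 97 83 81 79 74 71 76 75]
142 [ 77  76  79  75  73  70  68  69  73  40  35  37  25  57  79  83 101  80
  76  75  78  74  78  81]
144 [ 80  75  76  74  69  78  97  97  92  95  97  87 103 134  92  77  97  64
  61  62  64  64  75  73]
146 [ 76  72  68  71  76 108 146 149 144 146 128 129  62  63  87 109 105 114
  66  49  49  47  48  42]
148 [ 73  69  59  46  48  57  66  78  96 121
[... 157 characters left out ...]
 38]
152 [75 90 22 26 30 22 25 33 32 29 23 26 30 36 46 51 67 95 74 86 78 75 99 77]
154 [152 147  25  16  16  25  12  26  25  26  26  14  21  26  21  28  36  43
  40  48  64 107 106  77]
156 [170 159  69  44  36  22  22  28  17  22  22  23  27  32  23  23  25  32
  30  35  51 131 100  85]
158 [173 171 110  95 106 144 119  73  37  25  25  22  25  24  24  23  29  23
  21  25  72 150 132 161]
160 [172 169 112  99 157 164 160 118 136 137 142  74  66  53  24  28  22  24
  20  22  68 128 142 167]
162 [173 173 123 104 161 128 139 156 169 148 161 162 160 123  99 113  67  56
  42  43 107 144 131 164]
164 [171 173 120  96 143 153 142 149 156 168 167 124 111 120 115 138 134 132
 106 128 143 118 135 163]
```

The scene rows show the closed fingers ending about 28 mm higher than the TCP figure says (row 143 instead of 152), with daylight above the bar. The wrist image agrees. So I grasp about 25 mm lower, watching the force.

Call:
{"api": "drive_tool", "payload": {"series": [[[0,0,0.5],0],[[0,0,0],0],[[0,0,0],0],[[0,0,0],0],[[0,0,0],0],[[0,0,0],0],[[0,0,0],0],[[0,0,0],0],[[0,0,0],0],[[0,0,-0.5],0]], "hand": 0}}

```text
time: 10.6
ee_pos: [0.4954, 0.2817, 0.1651]
eef_rot: [-0.039, 0.999, 0.0, 0.0]
ft_force: [0.4, 0.6, -0.3]
width: 0.0855
grip_force: 0.0
```

Call:
{"api": "drive_tool", "payload": {"series": [[[0,0,-1],0],[[0,0,-1],0],[[0,0,-1],0],[[0,0,-0.8],0],[[0,0,-0.6],0],[[0,0,-0.4],0],[[0,0,-0.4],0],[[0,0,-0.3],0],[[0,0,0],0],[[0,0,0],0]]}}

```text
time: 11.85
ee_pos: [0.4953, 0.2816, 0.1102]
eef_rot: [-0.039, 0.999, 0.0, 0.0]
ft_force: [0.7, -0.1, 0.4]
width: 0.087
grip_force: 0.0
```

Call:
{"api": "drive_tool", "payload": {"series": [[[0,0,0],0],[[0,0,0],0],[[0,0,0],0],[[0,0,0],0],[[0,0,0],0],[[0,0,0],0],[[0,0,0],0],[[0,0,0],0],[[0,0,0],0],[[0,0,0],0]], "hand": 1, "newtons": 40}}

```text
time: 13.1
ee_pos: [0.4952, 0.2816, 0.11]
eef_rot: [-0.039, 0.999, 0.0, 0.0]
ft_force: [-0.1, 0.4, 0.3]
width: 0.0237
grip_force: 40.0
```

Now it has gripped (24 mm, 40 N). Lift, traverse to above the tray's near half, and turn -17°.

Call:
{"api": "drive_tool", "payload": {"series": [[[0,0,0.5],0],[[0,0,1],0],[[0,0,1.5],0],[[0,0,2],0],[[0,0,2],0],[[0,0,2],0],[[0,0,1],0],[[0,-1.5,0],-1],[[0,-3,0],-2],[[0,-3,0],-2]]}}

```text
time: 14.35
ee_pos: [0.495, 0.2031, 0.2093]
eef_rot: [0.006, 1.0, -0.0, -0.0]
ft_force: [-0.6, -0.1, -1.7]
width: 0.0236
grip_force: 40.0
```

Call:
{"api": "drive_tool", "payload": {"series": [[[0.1,-3.5,0],-2],[[0.1,-3.5,0],-2],[[0.1,-3.5,0],-2],[[0.1,-3.5,0],-2],[[0.1,-3,0],-2],[[0.2,-2,0],-1],[[0.2,-1.3,0],-1.1],[[0,0,0],0],[[0,0,0],0],[[0,0,0],0]]}}

```text
time: 15.6
ee_pos: [0.5042, 0.0046, 0.2099]
eef_rot: [0.109, 0.994, 0.0, -0.0]
ft_force: [-0.2, 0.1, -1.7]
width: 0.0238
grip_force: 40.0
```

Run:
```python
from h import *
s=r.read_state();print(s['ee_pos'].round(4),s['eef_rot'].round(3),s['width'],s['ft_force'])
t=shot('top');b=shot('scene');w=shot('wrist')
A=cv2.resize(t['color'][135:265,300:420,::-1],(400,433),interpolation=cv2.INTER_CUBIC)
B=cv2.resize(b['color'][110:310,200:385,::-1],(400,433),interpolation=cv2.INTER_CUBIC)
cv2.imwrite('pics/last.png',np.hstack([A,B]))
```

```text
[0.5042 0.0046 0.2099] [ 0.109  0.994  0.    -0.   ] 0.023810681737958455 [-0.18449019  0.06139048 -1.73671307]
```

Call:
{"api": "drive_tool", "payload": {"series": [[[0,-0.1,-1],0],[[0,0,-1.5],0],[[0,0,-2],0],[[0,0,-2],0],[[0,0,-1.5],0],[[0,0,-1],0],[[0,0,-0.7],0],[[0,0,-0.4],0],[[0,0,-0.2],0],[[0,0,-0.1],0]]}}

```text
time: 17.0
ee_pos: [0.5044, 0.0026, 0.1062]
eef_rot: [0.11, 0.994, 0.0, 0.0]
ft_force: [-0.3, 0.6, -2.1]
width: 0.0239
grip_force: 40.0
```

Call:
{"api": "drive_tool", "payload": {"series": [[[0,0,-0.1],0],[[0,0,-0.05],0],[[0.49,-0.11,0],0],[[0.98,-0.22,0],0],[[0.98,-0.22,0],0],[[0.98,-0.22,0],0],[[0.98,-0.22,0],0],[[0.98,-0.22,0],0],[[0.98,-0.22,0],0],[[0.49,-0.11,0],0]]}}

```text
time: 18.25
ee_pos: [0.5738, -0.0126, 0.106]
eef_rot: [0.11, 0.994, 0.001, 0.001]
ft_force: [-3.5, 2.4, 9.6]
width: 0.024
grip_force: 40.0
```

```bash
cat > caps.py <<'E'
from h import *
s=r.read_state();print(s['ee_pos'].round(4),s['ft_force'].round(1),s['time'])
yaw=np.radians(-12.6);c,si=np.cos(yaw),np.sin(yaw)
def tr(X):D=X[:2]-np.array([.5786,-.0132]);return round(c*D[0]+si*D[1],3),round(-si*D[0]+c*D[1],3)
print('scoop tray',tr(s['ee_pos']))
a=shot('top')
V=cv2.cvtColor(a['color'],cv2.COLOR_RGB2HSV)[:,:,2]
m=(V[130:265,320:400]<58).astype(np.uint8)
n,l,st,ce=cv2.connectedComponentsWithStats(m)
for i in range(1,n):
    if st[i,4]>25: print(st[i],tr(ray(a,ce[i,0]+320,ce[i,1]+130,.021)))
cv2.imwrite('pics/t_%d.png'%(s['time']*100),a['color'][:,:,::-1])
E
python3 caps.py
```

```text
[ 0.5738 -0.0126  0.106 ] [-3.5  2.4  9.6] 18.25
scoop tray (np.float64(-0.005), np.float64(-0.0))
[ 31   0  19   9 125] (np.float64(0.2), np.float64(0.037))
[25 15 47 13 86] (np.float64(0.151), np.float64(0.005))
```

Call:
{"api": "drive_tool", "payload": {"series": [[[0,0,0.07],0],[[0.4,-0.09,0],0],[[0.7,-0.15,0],0],[[0.7,-0.15,0],0],[[0.7,-0.15,0],0],[[0.7,-0.15,0],0],[[0.7,-0.15,0],0],[[0.7,-0.15,0],0],[[0.7,-0.15,0],0],[[0.4,-0.09,0],0]]}}

```text
time: 19.55
ee_pos: [0.6302, -0.025, 0.106]
eef_rot: [0.11, 0.994, 0.0, 0.0]
ft_force: [-4.1, 0.9, 8.0]
width: 0.0239
grip_force: 40.0
```

Call:
{"api": "drive_tool", "payload": {"series": [[[0.2,-0.05,0],0],[[0.4,-0.09,0],0],[[0.4,-0.09,0],0],[[0.4,-0.09,0],0],[[0.4,-0.09,0],0],[[0.4,-0.09,0],0],[[0.3,-0.07,0],0],[[0.2,-0.04,0],0],[[0,0,0],0],[[0,0,0],0]]}}

```text
time: 20.8
ee_pos: [0.6571, -0.031, 0.106]
eef_rot: [0.109, 0.994, 0.0, 0.0]
ft_force: [-3.3, 0.2, 7.7]
width: 0.0237
grip_force: 40.0
```

```bash
python3 caps.py
python3 - <<'E'
from h import *
b=shot('scene');t=shot('top')
A=cv2.resize(t['color'][130:210,320:400,::-1],(380,380),interpolation=cv2.INTER_CUBIC)
B=cv2.resize(b['color'][190:300,260:370,::-1],(400,400),interpolation=cv2.INTER_CUBIC)[:380]
cv2.imwrite('pics/mid.png',np.hstack([A,B]))
E
```

```text
[ 0.6571 -0.031   0.106 ] [-3.3  0.2  7.7] 20.8
scoop tray (np.float64(0.08), np.float64(-0.0))
[31  0 11 12 76] (np.float64(0.197), np.float64(0.046))
[ 15  12  25  29 142] (np.float64(0.125), np.float64(0.051))
```

Call:
{"api": "drive_tool", "payload": {"series": [[[0.2,-0.04,0],0],[[0.2,-0.04,0],0],[[0.2,-0.04,0],0],[[0,0,0],0],[[0,0,0],0],[[-0.2,0.04,0.2],0],[[0,0,0.3],0],[[0,0,0.4],0],[[0,0,0.4],0],[[0,0,0.3],0]], "newtons": 60}}

```text
time: 22.2
ee_pos: [0.6608, -0.0324, 0.1215]
eef_rot: [0.11, 0.994, -0.0, 0.0]
ft_force: [0.2, 0.8, -2.6]
width: 0.0231
grip_force: 60.0
```

Call:
{"api": "drive_tool", "payload": {"series": [[[0,0,0],0],[[0,0,0.4],0],[[0,0,0.8],0],[[0,0,1],0],[[0,0,1],0],[[0,0,1],0],[[0,0,1],0],[[0,0,0.8],0],[[0,0,0.4],0],[[0,0,0],0]]}}

```text
time: 23.45
ee_pos: [0.661, -0.0321, 0.1855]
eef_rot: [0.11, 0.994, 0.0, 0.0]
ft_force: [-0.5, 0.9, -2.8]
width: 0.0236
grip_force: 60.0
```

Run:
```python
from h import *
s=r.read_state();print(s['ee_pos'],s['ft_force'],s['torque'])
b=shot('scene');t=shot('top')
A=cv2.resize(t['color'][125:215,310:400,::-1],(390,390),interpolation=cv2.INTER_CUBIC)
B=cv2.resize(b['color'][160:290,255:385,::-1],(390,390),interpolation=cv2.INTER_CUBIC)
cv2.imwrite('pics/lift.png',np.hstack([A,B]))
```

```text
[ 0.66098974 -0.03208071  0.18550527] [-0.47142323  0.87517053 -2.78966463] [-0.01870264 -0.01755148  0.00759548]
```

View pics/lift.png

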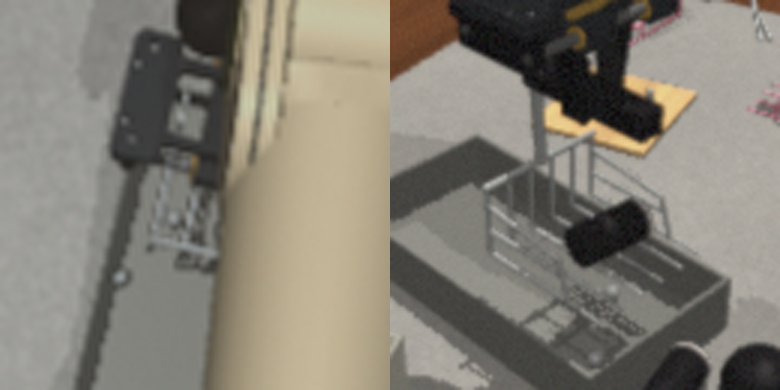

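The crop shows one capacitor riding in the scoop at scene pixel (327,237). The other is at about (352,282), beyond the far wall near the puck, so it probably rolled off the tips over the rim. I'll locate both numerically.

Run:
```python
from h import *
s=r.read_state();b=shot('scene')
V=cv2.cvtColor(b['color'],cv2.COLOR_RGB2HSV)[:,:,2]
yaw=np.radians(-12.6);c,si=np.cos(yaw),np.sin(yaw)
def tr(X,o):D=X[:2]-np.array(o[:2]);return round(c*D[0]+si*D[1],3),round(-si*D[0]+c*D[1],3)
def blob(x0,y0,x1,y1):
    n,l,st,ce=cv2.connectedComponentsWithStats((V[y0:y1,x0:x1]<50).astype(np.uint8))
    return [(st[i]+[x0,y0,0,0,0],ce[i]+[x0,y0]) for i in range(1,n) if st[i,4]>30]
for S,ce in blob(308,215,350,255):
    X=ray(b,*ce,.1045);print('in scoop',S,X.round(3),tr(X,s['ee_pos']))
for S,ce in blob(330,262,400,305):
    for z in (.017,.067): X=ray(b,*ce,z);print(S,z,X.round(3),tr(X,(.5786,-.0132)))
for n,X in dict(FL=(.748,.028,.05),FR=(.708,-.121,.05),farcap=(.692,-.047,.021)).items(): print(n,proj(b,X).round())
for v in range(264,300,2): print(v,V[v,336:372:2])
```

```text
in scoop [313 227  28  22 368] [ 0.672 -0.03   0.105] (np.float64(0.011), np.float64(0.005))
[365 275  26  25 457] 0.017 [ 0.804 -0.026  0.017] (np.float64(0.223), np.float64(0.037))
[365 275  26  25 457] 0.067 [ 0.822 -0.076  0.067] (np.float64(0.251), np.float64(-0.008))
[338 276  23  27 379] 0.017 [ 0.751 -0.065  0.017] (np.float64(0.18), np.float64(-0.013))
[338 276  23  27 379] 0.067 [ 0.774 -0.112  0.067] (np.float64(0.212), np.float64(-0.054))
FL [367. 254.]
FR [318. 286.]
farcap [330. 273.]
264 [130 133 132 131 130 132 131 126 102  71  69  68  69  71  70  73 143 158]
266 [130 129 131 129 131 131 123  82  71  67  70  70  70  69  67  78 149 152]
268 [ 93 122 132 132 129 106  76  70  71  69  70  69  68  71  71  86 148 152]
270 [ 90 114 110 123  95  73  67  68  68  66  74  69  68  71  80 144 152 152]
272 [121 123 106  81  68  71  74  69  72  67  69  68  72  87 137 154 156 154]
274 [126  96  73  68  71  69  72  98 150 148 109  75  97 148 151 155 159 156]
276 [ 81  70  71  66  67  69  63  55  46  63 123 172 154 153 153 156 153 105]
278 [ 70  70  71  66  70  66  35  33  36  44  48  95 170 153 154 151 105  38]
280 [ 69  67  69  71  65  41  30  32  35  42  34  38  96 153 154 117  37  32]
282 [ 67  72  70  68  52  30  32  41  43  39  30  32  55 140 149  56  29  31]
284 [ 70  68  70  65  33  37  41  43  44  35  35  32  51 145 141  29  29  31]
286 [ 68  67  65  37  34  40  39  42  36  35  34  29 102 154 135  25  27  26]
288 [ 68  70  50  35  34  42  46  39  34  33  36  47 112 154 103  27  27  31]
290 [ 70  59  36  36  42  44  40  36  36  35  35  79 145 155  90  24  31  30]
292 [ 95  40  18  22  35  40  34  33  31  33  60 110 154 154 100  39  24  27]
294 [133  30  28  25  16  24  33  32  29  44 107 156 156 156 147  85  32  22]
296 [136  35  18  19  17  10  30  27  30  82 140 150 154 154 152 131  87  38]
298 [145  60  28  27  26  22  16  28  62 141 156 154 155 156 153 155 151 113]
```

The second capacitor lies on the bench against the outside of the far wall, at about (0.751,-0.065), and can be recovered. I'll deliver the first one now. I rotate over the tray first, so that the forward travel rolls the can towards the back of the scoop.

Call:
{"api": "drive_tool", "payload": {"series": [[[0,0,0.4],-1],[[0,0,0.6],-3],[[0,0,0.8],-5],[[0,0,0.6],-6],[[0,0,0.3],-6],[[0,0,0],-6],[[0,0,0],-6],[[0,0,0],-6],[[0,0,0],-6],[[0,0,0],-6]]}}

```text
time: 24.85
ee_pos: [0.6608, -0.032, 0.2123]
eef_rot: [0.529, 0.849, 0.0, 0.0]
ft_force: [-0.6, -0.2, -3.2]
width: 0.023
grip_force: 60.0
```

Call:
{"api": "drive_tool", "payload": {"series": [[[0,0,0],-5],[[0,0,0],-3],[[0,0,0],-1.9],[[-0.2,-0.4,0],0],[[-0.6,-1,0],0],[[-1.2,-1.8,0],0],[[-1.8,-2.4,0],0],[[-2,-2.6,0],0],[[-2,-2.6,0],0],[[-2,-2.6,0],0]]}}

```text
time: 26.1
ee_pos: [0.5609, -0.1684, 0.2123]
eef_rot: [0.599, 0.801, 0.0, 0.0]
ft_force: [-0.2, -1.0, -2.1]
width: 0.0235
grip_force: 60.0
```

Call:
{"api": "drive_tool", "payload": {"series": [[[-1.8,-2.3,0],0],[[-1.4,-1.8,0],0],[[-1,-1.3,0],0],[[-0.7,-0.9,0],0],[[-0.5,-0.6,0],0],[[-0.2,-0.3,0],0],[[0,0,0],0],[[0,0,0],0],[[0,0,0],0],[[0,0,0],0]]}}

```text
time: 27.35
ee_pos: [0.5069, -0.2379, 0.2121]
eef_rot: [0.598, 0.801, 0.0, -0.0]
ft_force: [0.2, 0.3, -2.2]
width: 0.0233
grip_force: 60.0
```

Run:
```python
from h import *
s=r.read_state();q=s['eef_rot'];print(s['ee_pos'].round(4),'scoop yaw',-np.degrees(2*np.arctan2(q[0],q[1])),s['ft_force'].round(1),s['joint_positions'].round(2))
t=shot('top');b=shot('scene')
V=cv2.cvtColor(b['color'],cv2.COLOR_RGB2HSV)[:,:,2]
d=np.array([np.cos(np.radians(-73.4)),np.sin(np.radians(-73.4))])
def blobs(V,x0,y0,x1,y1,th=50,mn=30):
    n,l,st,ce=cv2.connectedComponentsWithStats((V[y0:y1,x0:x1]<th).astype(np.uint8))
    return [(st[i]+[x0,y0,0,0,0],ce[i]+[x0,y0]) for i in range(1,n) if st[i,4]>mn]
zc=s['ee_pos'][2]-.102+.021
u=proj(b,[*s['ee_pos'][:2],zc]).round().astype(int);print('scoop px',u)
for S,ce in blobs(V,u[0]-35,u[1]-25,u[0]+35,u[1]+30):
    X=ray(b,*ce,zc);D=X[:2]-s['ee_pos'][:2];print('blob',S,X.round(3),'along',(D@d).round(3),'lat',(D@[-d[1],d[0]]).round(3))
Vt=cv2.cvtColor(t['color'],cv2.COLOR_RGB2HSV)[:,:,2]
n,l,st,ce=cv2.connectedComponentsWithStats((Vt[110:200,320:420]<62).astype(np.uint8))
for i in range(1,n):
    if st[i,4]>20:
        ys,xs=np.nonzero(l==i);P=np.array([ray(t,x+320,y+110,.02)[:2] for x,y in zip(xs,ys)],np.float32);q=cv2.minAreaRect(P)
        print('top',st[i]+[320,110,0,0,0],np.round(q[0],4),np.round(q[1],3),round(q[2],1))
# bin left rim corners
for p in [(412.5,195),(432.5,260),(470,180),(490,243)]: print('bin corner',ray(t,*p,.07).round(3))
```

```text
[ 0.5069 -0.2379  0.2121] scoop yaw -73.46793906863785 [ 0.2  0.3 -2.2] [-0.3   0.21  0.76  1.65 -0.15  1.34  0.78]
scoop px [203 253]
blob [190 244  26  20 343] [ 0.507 -0.239  0.131] along 0.001 lat -0.001
top [351 119  19  19 276] [ 0.7984 -0.0203] [0.057 0.056] 0.4
top [367 139  18  10 174] [ 0.7502 -0.0684] [0.028 0.053] 0.7
top [345 145  47  13  89] [ 0.7268 -0.0453] [0.146 0.006] 77.0
bin corner [ 0.586 -0.172  0.07 ]
bin corner [ 0.397 -0.229  0.07 ]
bin corner [ 0.633 -0.343  0.07 ]
bin corner [ 0.448 -0.398  0.07 ]
```

Capacitor is at the scoop's middle and the scoop is over the left rim (rim at scoop x ≈ -38 mm). Lower onto the rim, then follow an arc that pitches the mouth down.

Call:
{"api": "drive_tool", "payload": {"series": [[[0,0,-0.4],0],[[0,0,-0.7],0],[[0,0,-0.8],0],[[0,0,-0.8],0],[[0,0,-0.6],0],[[0,0,-0.3],0],[[0,0,-0.2],0],[[0,0,-0.1],0],[[0,0,-0.1],0],[[0,0,0],0]]}}

```text
time: 28.7
ee_pos: [0.5068, -0.238, 0.1722]
eef_rot: [0.598, 0.801, 0.0, 0.0]
ft_force: [-0.2, -0.5, -3.2]
width: 0.0237
grip_force: 60.0
```

Call:
{"api": "drive_tool", "payload": {"series": [[[0,0,0],0],[[0,0,0],0],[[0.17,-0.57,-0.2],0],[[0.17,-0.57,-0.2],0],[[0.17,-0.55,-0.25],0],[[0.17,-0.55,-0.25],0],[[0.1,-0.33,-0.2],0],[[0,0,0],0],[[0,0,0],0],[[0,0,0],0]], "newtons": 25}}

```text
time: 29.95
ee_pos: [0.5147, -0.2641, 0.1615]
eef_rot: [0.598, 0.801, -0.0, 0.0]
ft_force: [2.2, -2.3, 3.3]
width: 0.0242
grip_force: 25.0
```

```bash
cat > chk.py <<'E'
from h import *
s=r.read_state();print(s['ee_pos'].round(4),s['ft_force'].round(1),s['time'])
t=shot('top');b=shot('scene')
Bc=ray(t,452,220,.02)
for n,c,z in(('top',t,.02),('scene',b,.02)):
    V=cv2.cvtColor(c['color'],cv2.COLOR_RGB2HSV)[:,:,2]
    x0,y0,x1,y1=(405,170,500,275) if n=='top' else (115,225,275,365)
    m,l,st,ce=cv2.connectedComponentsWithStats((V[y0:y1,x0:x1]<55).astype(np.uint8))
    for i in range(1,m):
        if st[i,4]>25:
            o=[x0,y0];X=[ray(c,*(ce[i]+o),zz) for zz in (.021,.09)]
            print(n,st[i]+[x0,y0,0,0,0],X[0].round(3),X[1].round(3))
E
python3 chk.py
```

```text
[ 0.5147 -0.2641  0.1615] [ 2.2 -2.3  3.3] 29.95
top [441 177  32  58 612] [ 0.584 -0.319  0.021] [ 0.577 -0.299  0.09 ]
top [473 180  21  29 186] [ 0.597 -0.396  0.021] [ 0.589 -0.373  0.09 ]
top [435 216  19  12 134] [ 0.513 -0.277  0.021] [ 0.509 -0.259  0.09 ]
scene [167 225  38  36 776] [ 0.308 -0.137  0.021] [ 0.392 -0.193  0.09 ]
```

Run:
```python
from h import *
s=r.read_state();b=shot('scene');V=cv2.cvtColor(b['color'],cv2.COLOR_RGB2HSV)[:,:,2]
p=s['ee_pos'];d=np.array([.286,-.958,0])
for x in(-.06,-.03,0,.03,.06): print(x,'scoop cap',proj(b,p+d*x+[0,0,.09-p[2]]).round(),'grip',proj(b,p+d*x+[0,0,.036]).round())
print('bin floor',[proj(b,[.518,-.286,.02]+d*k).round() for k in(-.06,0,.06)])
m=V<55
print('rows: dark col runs')
for v in range(225,330,4):
    u=np.nonzero(m[v,120:270])[0]+120
    print(v,(u.min(),u.max(),len(u)) if len(u) else '')
```

```text
-0.06 scoop cap [214. 259.] grip [206. 217.]
-0.03 scoop cap [206. 268.] grip [198. 225.]
0 scoop cap [199. 277.] grip [189. 234.]
0.03 scoop cap [190. 288.] grip [180. 243.]
0.06 scoop cap [182. 299.] grip [170. 253.]
bin floor [array([212., 290.]), array([197., 310.]), array([180., 333.])]
rows: dark col runs
225 (np.int64(173), np.int64(217), 33)
229 (np.int64(175), np.int64(201), 27)
233 (np.int64(176), np.int64(201), 26)
237 (np.int64(177), np.int64(202), 26)
241 (np.int64(175), np.int64(199), 25)
245 (np.int64(172), np.int64(191), 20)
249 (np.int64(169), np.int64(187), 19)
253 (np.int64(168), np.int64(185), 18)
257 (np.int64(170), np.int64(182), 13)
261 
265 
269 
273 
277 
281 
285 
289 
293 
297 
301 
305 
309 
313 
317 
321 
325 
329
```

The capacitor no longer shows in the scoop, so it should be in the bin, hidden by the wall. I'll lift, back off, and re-level the scoop by pressing its front on the same rim along the reverse arc.

Call:
{"api": "drive_tool", "payload": {"series": [[[0,0,1],0],[[0,0,2],0],[[0,0,2],0],[[-0.3,1,0],0],[[-0.6,2,0],0],[[-0.6,2,0],0],[[-0.5,1.7,0],0],[[-0.31,1.04,-1],0],[[0,0,-1.5],0],[[0,0,-0.6],0]]}}

```text
time: 31.35
ee_pos: [0.4906, -0.1866, 0.1784]
eef_rot: [0.598, 0.801, -0.001, -0.001]
ft_force: [-0.5, 0.2, -2.2]
width: 0.0239
grip_force: 25.0
```

Call:
{"api": "drive_tool", "payload": {"series": [[[0,0,0],0],[[0,0,-0.2],0],[[-0.14,0.48,-0.07],0],[[-0.14,0.48,-0.1],0],[[-0.14,0.48,-0.1],0],[[-0.14,0.47,-0.12],0],[[-0.14,0.47,-0.14],0],[[-0.14,0.46,-0.15],0],[[0,0,0],0],[[0,0,1],0]]}}

```text
time: 32.6
ee_pos: [0.4824, -0.1573, 0.1808]
eef_rot: [0.598, 0.801, -0.0, -0.001]
ft_force: [0.1, -0.0, -2.4]
width: 0.0239
grip_force: 25.0
```

```bash
python3 chk.py
```

```text
[ 0.4824 -0.1573  0.1808] [ 0.1 -0.  -2.4] 32.6
top [405 188  30  61 699] [ 0.544 -0.202  0.021] [ 0.539 -0.188  0.09 ]
top [405 228   8  10  61] [ 0.477 -0.167  0.021] [ 0.475 -0.155  0.09 ]
```

Call:
{"api": "drive_tool", "payload": {"series": [[[0,0,2],0],[[0.5,0,3],-4],[[1.5,0,1],-8],[[2.5,0,0],-9],[[3,0,0],-9],[[3,0,0],-9],[[3,0,0],-9],[[2.5,0,0],-9],[[1.5,0,0],-9],[[0.5,0,0],-6]], "newtons": 50}}

```text
time: 33.95
ee_pos: [0.6637, -0.1574, 0.2402]
eef_rot: [0.955, 0.295, -0.001, -0.0]
ft_force: [-0.4, 0.8, -2.5]
width: 0.0234
grip_force: 50.0
```

```bash
python3 chk.py
python3 - <<'E'
from h import *
t=shot('top');V=cv2.cvtColor(t['color'],cv2.COLOR_RGB2HSV)[:,:,2]
m,l,st,ce=cv2.connectedComponentsWithStats((V[100:310,160:550]<62).astype(np.uint8))
for i in range(1,m):
    if st[i,4]>60: print(st[i]+[160,100,0,0,0],ray(t,*(ce[i]+[160,100]),.02).round(3))
E
```

```text
[ 0.6637 -0.1574  0.2402] [-0.4  0.8 -2.5] 33.95
top [405 170   6   9  36] [ 0.659 -0.165  0.021] [ 0.649 -0.153  0.09 ]
top [462 205  15  19 156] [ 0.536 -0.353  0.021] [ 0.532 -0.332  0.09 ]
[428 100  16  30  81] [ 0.849 -0.256  0.02 ]
[351 119  19  19 283] [ 0.797 -0.02   0.02 ]
[390 135  33  49 673] [ 0.709 -0.168  0.02 ]
[367 139  18  10 175] [ 0.75  -0.069  0.02 ]
[345 145  43  12  88] [ 0.728 -0.04   0.02 ]
[462 205  15  19 191] [ 0.536 -0.353  0.02 ]
```

Capacitor one is confirmed in the bin at (0.536,-0.353). I move beyond the far wall, mouth facing the tray, at the side of the puck.

Call:
{"api": "drive_tool", "payload": {"series": [[[0.5,0,0],-6],[[2,0.3,0],-8],[[3,0.6,0],-8],[[3,0.7,0],-8],[[3,0.7,0],-7],[[2.5,0.6,-1],-5],[[1.5,0.5,-2],-3],[[1,0.3,-2],-1.9],[[0,0,-1],0],[[0,0,0],0]]}}

```text
time: 35.35
ee_pos: [0.8274, -0.1211, 0.181]
eef_rot: [0.994, -0.107, -0.001, -0.0]
ft_force: [1.1, -0.2, -1.1]
width: 0.0235
grip_force: 50.0
```

Run:
```python
from h import *
s=r.read_state();q=s['eef_rot'];print(s['ee_pos'].round(4),-np.degrees(2*np.arctan2(q[0],q[1])),q.round(3),s['joint_positions'].round(2))
```

```text
[ 0.8274 -0.1211  0.181 ] -192.31453294876982 [ 0.994 -0.107 -0.001 -0.   ] [-0.2   0.99  0.88  0.7  -0.7   1.65 -1.46]
```

Call:
{"api": "drive_tool", "payload": {"series": [[[0.1,0,-1],0],[[0,0,-1.5],0],[[0,0,-1.5],0],[[0,0,-1.3],0],[[0,0,-1],0],[[0,0,-0.7],0],[[0,0,-0.4],0],[[0,0,-0.3],0],[[0,0,-0.15],0],[[0,0,-0.05],0]]}}

```text
time: 36.6
ee_pos: [0.8293, -0.1211, 0.1028]
eef_rot: [0.994, -0.108, 0.0, 0.0]
ft_force: [-0.1, -0.7, 1.3]
width: 0.0236
grip_force: 50.0
```

```bash
cat > c2.py <<'E'
from h import *
s=r.read_state();q=s['eef_rot'];print(s['ee_pos'].round(4),s['ft_force'].round(1),s['time'],-np.degrees(2*np.arctan2(q[0],q[1])).round(1))
yaw=np.radians(-12.6);c,si=np.cos(yaw),np.sin(yaw)
def tr(X):D=X[:2]-np.array([.5786,-.0132]);return round(float(c*D[0]+si*D[1]),3),round(float(-si*D[0]+c*D[1]),3)
print('scoop',tr(s['ee_pos']))
for n,box in(('top',(340,112,385,170)),('scene',(320,260,400,310))):
    c_=shot(n);V=cv2.cvtColor(c_['color'],cv2.COLOR_RGB2HSV)[:,:,2];x0,y0,x1,y1=box
    m,l,st,ce=cv2.connectedComponentsWithStats((V[y0:y1,x0:x1]<55).astype(np.uint8))
    for i in range(1,m):
        if st[i,4]>40:X=ray(c_,*(ce[i]+[x0,y0]),.02);print(n,st[i]+[x0,y0,0,0,0],X.round(3),tr(X))
E
python3 c2.py
```

```text
[ 0.8293 -0.1211  0.1028] [-0.1 -0.7  1.3] 36.6 -192.4
scoop (0.268, -0.051)
top [351 119  19  19 274] [ 0.797 -0.02   0.02 ] (0.215, 0.041)
scene [ 328  260   72   43 1848] [ 0.77  -0.019  0.02 ] (0.188, 0.036)
```

Call:
{"api": "drive_tool", "payload": {"series": [[[-0.2,0.04,-0.04],0],[[-0.49,0.11,0],0],[[-0.49,0.11,0],0],[[-0.49,0.11,0],0],[[-0.49,0.11,0],0],[[-0.49,0.11,0],0],[[-0.49,0.11,0],0],[[-0.49,0.11,0],0],[[-0.49,0.11,0],0],[[-0.39,0.09,0],0]]}}

```text
time: 37.95
ee_pos: [0.7841, -0.1108, 0.1027]
eef_rot: [0.994, -0.108, 0.001, 0.0]
ft_force: [2.6, -0.3, 5.6]
width: 0.0232
grip_force: 50.0
```

Call:
{"api": "drive_tool", "payload": {"series": [[[-0.2,0.04,0],0],[[-0.2,0.04,0],0],[[-0.1,0.02,0],0],[[0,0,0],0],[[0,0,0],0],[[0,0,0],0],[[0,0,0],0],[[0,0,0],0],[[0,0,0],0],[[0,0,0],0]], "newtons": 60}}

```text
time: 39.2
ee_pos: [0.7792, -0.1097, 0.1027]
eef_rot: [0.994, -0.108, 0.001, 0.0]
ft_force: [3.4, 0.3, 5.3]
width: 0.0237
grip_force: 60.0
```

```bash
python3 c2.py
```

```text
[ 0.7792 -0.1097  0.1027] [3.4 0.3 5.3] 39.2 -192.4
scoop (0.217, -0.05)
top [351 112  33  26 437] [ 0.811 -0.036  0.02 ] (0.232, 0.028)
scene [ 324  260   67   39 1208] [ 0.749 -0.021  0.02 ] (0.168, 0.03)
```

Call:
{"api": "drive_tool", "payload": {"series": [[[0,0,0.1],0],[[0,0,0.2],0],[[0,0,0.3],0],[[0,0,0.4],0],[[0,0,0.4],0],[[0,0,0.3],0],[[0,0,0.2],0],[[0,0,0],0],[[0,0,0],0],[[0,0,0],0]]}}

```text
time: 40.55
ee_pos: [0.7789, -0.1098, 0.1208]
eef_rot: [0.994, -0.108, -0.0, 0.0]
ft_force: [0.3, -0.0, -3.7]
width: 0.0234
grip_force: 60.0
```

Run:
```python
from h import *
s=r.read_state();p=s['ee_pos'];print(p.round(4),s['ft_force'],s['torque'].round(3))
b=shot('scene');g=cv2.cvtColor(b['color'],cv2.COLOR_RGB2HSV)[:,:,2]
ux=np.array([-.9767,.2147,0]);uy=np.array([-.2147,-.9767,0])
print('cap-in-scoop px',[(x,y,proj(b,p+ux*x+uy*y+[0,0,-.102+.021]).round().tolist()) for x in(0,.03,.045) for y in(-.037,0)])
print('bench px',proj(b,[.75,-.065,.017]),'tray rim',proj(b,[.748,.028,.05]),proj(b,[.708,-.121,.05]))
for v in range(244,300,3): print(v,' '.join('%3d'%x for x in g[v,318:378:3]))
```

```text
[ 0.7789 -0.1098  0.1208] [ 0.33692275 -0.04728516 -3.67332657] [-0.088  0.211 -0.024]
cap-in-scoop px [(0, -0.037, [362.0, 290.0]), (0, 0, [350.0, 299.0]), (0.03, -0.037, [351.0, 283.0]), (0.03, 0, [340.0, 292.0]), (0.045, -0.037, [346.0, 280.0]), (0.045, 0, [334.0, 288.0])]
bench px [347.9448043  288.88764169] tray rim [366.67292647 254.23406376] [318.33876502 285.80326278]
244  22  19  23  22  32  30  34  30  34  63  62  76  91  37  32  25 115 170 167 171
247  26  20  18  23  20  19  17  21  59  57  31  28  31  28  22  32 162 172 167 170
250 126  60  24  22  22  29  19  26  41  15  19  24  32  29  29  25 169 171 171 172
253 126 129 113  31  23  31  45  17  12  17  21  20  11  25  28  27  49 166 174 175
256 132 133 132 135  99  21  26  27  17  15  24  21  23  19  21  25  20  30  87 164
259 147 132 128  85  97 121  57  56  57  26  28  23  27  12  26  28  28  23  23  42
262 149 149 144 128 130 130 129 129  89  21  29  20  27  28  29  27  29  33  39  39
265 148 147 147 140 131 132 129 129 129 129  54  30  85  32  22  24  25  24  33  38
268 147 149 148 149 143 131 130 128 133 124  73  
[... 174 characters left out ...]
  33  88 152 156 144  54  26
277 148 151 177 149 152 122  60  42  42  46  41  38  31  29  78 151 157 107  40  68
280 144 106 116 146  90  52  31  43  45  42  38  39  29  37 114 151 105 121  65  79
283 131 116 132  73  69  27  26  17  39  38  31  31  52  98 148 119 107  37  74  86
286  66  90  68  69  71  56  26  31  24  27  27  62 116 100 153 156  46 117  65  90
289  69  68  70  71  68  77  36  21  20  32  90  88  91  91 131 161  30  28  65  91
292  68  70  67  70  69  71  91  70  51  87  89 122 119 110 154 137 111  70  51  93
295  68  69  67 124  72  86  89  89 109  97  88  91 101 164 155 155 100  75  87  93
298  69  69  72  90 120 118  90  91  90 104  94 142 146 121 133 170 153 135  83  91
```

The scene shows the capacitor at (346,279), which matches riding on the front of the wires (scoop x ≈ 45 mm). To stop it rolling off, I'll raise the scoop just over the rim, ease forward 7 mm, and press the tips on the rim to pitch the mouth up.

Call:
{"api": "drive_tool", "payload": {"series": [[[0,0,0.2],0],[[0,0,0.4],0],[[0,0,0.6],0],[[0,0,0.7],0],[[0,0,0.7],0],[[0,0,0.6],0],[[-0.2,0.04,0.4],0],[[-0.25,0.06,0],0],[[-0.23,0.05,-0.3],0],[[0,0,-0.3],0]]}}

```text
time: 41.85
ee_pos: [0.7726, -0.1085, 0.1519]
eef_rot: [0.994, -0.108, 0.001, 0.0]
ft_force: [1.3, -0.2, 12.7]
width: 0.0234
grip_force: 60.0
```

Call:
{"api": "drive_tool", "payload": {"series": [[[0,0,-0.2],0],[[0,0,-0.2],0],[[0,0,-0.1],0],[[0,0,0],0],[[0,0,0],0],[[0,0,0],0],[[0,0,0],0],[[0,0,0],0],[[0,0,0],0],[[0,0,0],0]], "newtons": 30}}

```text
time: 43.1
ee_pos: [0.7741, -0.1089, 0.149]
eef_rot: [0.994, -0.108, 0.003, 0.0]
ft_force: [3.6, -1.3, 11.1]
width: 0.024
grip_force: 30.0
```

```bash
cat > c3.py <<'E'
from h import *
s=r.read_state();p=s['ee_pos'];print(p.round(4),s['ft_force'].round(1),s['torque'].round(3))
b=shot('scene');g=cv2.cvtColor(b['color'],cv2.COLOR_RGB2HSV)[:,:,2]
q=s['eef_rot'];a=-2*np.arctan2(q[0],q[1]);ux=np.array([np.cos(a),np.sin(a),0]);uy=np.array([-ux[1],ux[0],0])
P=lambda x,y:proj(b,p+ux*x+uy*y+[0,0,-.102+.021])
print('px',[(x,P(x,-.037).round().tolist()) for x in(-.03,0,.03,.045,.06)])
# dark fraction around each candidate
for y in(-.05,-.037,-.02,0):
    print(y,[(x,float((g[int(v)-5:int(v)+6,int(u)-5:int(u)+6]<55).mean().round(2))) for x in(-.03,-.015,0,.015,.03,.045,.06,.08) for u,v in [P(x,y)]])
E
python3 c3.py
```

```text
[ 0.7741 -0.1089  0.149 ] [ 3.6 -1.3 11.1] [-0.053 -0.506 -0.068]
px [(-0.03, [372.0, 286.0]), (0, [361.0, 279.0]), (0.03, [350.0, 272.0]), (0.045, [344.0, 269.0]), (0.06, [339.0, 266.0])]
-0.05 [(-0.03, 0.06), (-0.015, 0.04), (0, 0.02), (0.015, 0.0), (0.03, 0.0), (0.045, 0.0), (0.06, 0.1), (0.08, 0.09)]
-0.037 [(-0.03, 0.15), (-0.015, 0.11), (0, 0.0), (0.015, 0.0), (0.03, 0.0), (0.045, 0.12), (0.06, 0.44), (0.08, 0.29)]
-0.02 [(-0.03, 0.11), (-0.015, 0.04), (0, 0.0), (0.015, 0.0), (0.03, 0.01), (0.045, 0.26), (0.06, 0.8), (0.08, 0.27)]
0 [(-0.03, 0.0), (-0.015, 0.0), (0, 0.0), (0.015, 0.0), (0.03, 0.0), (0.045, 0.26), (0.06, 0.61), (0.08, 0.03)]
```

Run:
```python
from h import *
b=shot('scene');t=shot('top');g=cv2.cvtColor(b['color'],cv2.COLOR_RGB2HSV)[:,:,2]
yaw=np.radians(-12.6);c,si=np.cos(yaw),np.sin(yaw)
def tr(X):D=X[:2]-np.array([.5786,-.0132]);return round(float(c*D[0]+si*D[1]),3),round(float(-si*D[0]+c*D[1]),3)
m,l,st,ce=cv2.connectedComponentsWithStats((g[235:310,290:375]<50).astype(np.uint8))
for i in range(1,m):
    if st[i,4]>30:
        print(st[i]+[290,235,0,0,0],[(z,tr(ray(b,*(ce[i]+[290,235]),z))) for z in(.021,.07)])
for v in range(240,300,3): print(v,' '.join('%3d'%x for x in g[v,306:372:3]))
V=cv2.cvtColor(t['color'],cv2.COLOR_RGB2HSV)[:,:,2]
for v in range(136,172,3): print(v,' '.join('%3d'%x for x in V[v,340:400:3]))
```

```text
[318 235  57  29 776] [(0.021, (0.086, 0.111)), (0.07, (0.126, 0.06))]
[320 262  22  20 166] [(0.021, (0.113, 0.001)), (0.07, (0.151, -0.04))]
240 129 131 119  77  73  70  68  32  30  26  21  12  23  28  19  34  30  21  31  34 115 171
243 129 128 128 127 110 142 121  71  62  26  25  40  15  29  25  24  29  23  23  31  28  44
246 132 132 127 131 123  77  78  75  71  68  66  63  23  18  27  22  19  26  31  22  27  23
249 146 132 131 129 131 129 129 113  76  71  69  61  29  17  21  23  29  27  25  32  20  37
252 146 145 134 128 129 130 129 131 127  80  76  71  64  55  26  51  45  20  15  28  29  26
255 147 148 146 144 131 130 130 139 142 129 125  74  74  69  66  68  67  66  30  22  22  30
258 149 147 150 149 147 127 128  99 111 131 131 130 111  73  75  68  64  81 104  59  24  29
261 146 147 151 147 149 149 131 121 115  91 109 168 131 124  79  77 121  81  71  71  69  67
264 148 147 146 146 148 148 151 133  50  39  39  54 135 132 132 117  71  88 133  79  75 151
267 148 150 147 147 150 149 150 102  35  45  39  37  66 143  95  70  69  99  70 101 138 150
270 149 149 147 150 147 151 137  43  
[... 1190 characters left out ...]
 157 172 182 190 196 198 199
148 138  97  70 103  62  48  48  67  92 123 110 121 147 164 176 185 194 196 199 200
151 132  73  83 127 127 126 122 102  68  49  93 135 154 170 181 189 196 198 199 198
154 134  66 136 127 128 127 126 127 133 132 117 144 163 175 184 192 197 199 200 197
157 118  74 128 128 127 127  90  50  42  86 130 152 169 180 188 195 198 199 199 195
160  95  73 128 128 128 127  98  79  49 112 142 161 173 184 191 197 199 199 198 192
163  79  73 128 129 128 127 114 112  68 126 150 166 178 187 194 198 199 199 196 190
166  74 110 129 128 128 127 117  85 105 139 158 173 183 190 197 199 199 199 193 186
169  74 129 129 129 129 128 138 126 122 148 165 177 186 193 198 199 200 197 190 183
```

The capacitor rolled over the rim and now lies inside the tray at about tray (0.113, 0.00), so it can be scooped there again. I keep a mouth-up pitch on purpose: press a bit more with a light grip, then go back to the near half and turn round.

Call:
{"api": "drive_tool", "payload": {"series": [[[0,0,-0.15],0],[[0,0,-0.15],0],[[0,0,-0.05],0],[[0,0,0],0],[[0,0,1.5],0],[[0,0,3],0],[[-2,0.8,2],8],[[-4,1.6,0],10],[[-4,1.6,0],10],[[-4,1.6,0],10]], "newtons": 12}}

```text
time: 44.5
ee_pos: [0.6307, -0.0518, 0.2076]
eef_rot: [0.974, 0.225, -0.0, -0.0]
ft_force: [-0.0, 0.3, -1.3]
width: 0.0239
grip_force: 12.0
```

Call:
{"api": "drive_tool", "payload": {"series": [[[-4,1.6,0],10.5],[[-3.5,1.5,0],10.5],[[-3,1.3,0],10.5],[[-1.7,0.8,0],10.5],[[-0.8,0.4,0],10.5],[[0,0,0],10.5],[[0,0,0],10.5],[[0,0,0],10.5],[[0,0,0],10.5],[[0,0,0],10.5]], "newtons": 60}}

```text
time: 45.75
ee_pos: [0.5019, 0.0032, 0.2078]
eef_rot: [0.415, 0.91, 0.0, -0.0]
ft_force: [0.3, 0.6, -3.2]
width: 0.0236
grip_force: 60.0
```

Run:
```python
from h import *
s=r.read_state();q=s['eef_rot'];print(s['ee_pos'].round(4),-np.degrees(2*np.arctan2(q[0],q[1])),s['time'])
t=shot('top');V=cv2.cvtColor(t['color'],cv2.COLOR_RGB2HSV)[:,:,2]
yaw=np.radians(-12.6);c,si=np.cos(yaw),np.sin(yaw)
def tr(X):D=X[:2]-np.array([.5786,-.0132]);return round(float(c*D[0]+si*D[1]),3),round(float(-si*D[0]+c*D[1]),3)
m,l,st,ce=cv2.connectedComponentsWithStats((V[110:200,330:400]<60).astype(np.uint8))
for i in range(1,m):
    if st[i,4]>30:print(st[i]+[330,110,0,0,0],tr(ray(t,*(ce[i]+[330,110]),.021)))
```

```text
[0.5019 0.0032 0.2078] -49.099414497065986 45.75
[351 119  19  19 276] (0.215, 0.042)
[345 145  47  23 278] (0.132, -0.007)
[343 180   9   9  32] (0.038, 0.041)
```

Call:
{"api": "drive_tool", "payload": {"series": [[[0,0,-1],10],[[0,0,-1.5],10],[[0,0,-1.5],10],[[0,0,-1],6.5],[[0,0,-1.8],0],[[0.2,0,-1.5],0],[[0,0,-0.8],0],[[0,0,-0.4],0],[[0,0,-0.2],0],[[0,0,-0.15],0]]}}

```text
time: 47.05
ee_pos: [0.5048, 0.0036, 0.1095]
eef_rot: [0.112, 0.994, 0.0, 0.001]
ft_force: [0.7, -1.1, 6.6]
width: 0.0238
grip_force: 60.0
```

Call:
{"api": "drive_tool", "payload": {"series": [[[0,0,-0.12],0],[[0,0,-0.08],0],[[0.98,-0.22,0],0],[[1.46,-0.33,0],0],[[1.46,-0.33,0],0],[[1.46,-0.33,0],0],[[1.46,-0.33,0],0],[[1.46,-0.33,0],0],[[0.98,-0.22,0],0],[[0.49,-0.11,0],0]], "newtons": 22}}

```text
time: 48.3
ee_pos: [0.602, -0.0185, 0.1068]
eef_rot: [0.112, 0.994, -0.0, -0.0]
ft_force: [-0.0, -1.0, 0.2]
width: 0.0241
grip_force: 22.0
```

Call:
{"api": "drive_tool", "payload": {"series": [[[0.49,-0.11,0],0],[[0.68,-0.15,0],0],[[0.68,-0.15,0],0],[[0.68,-0.15,0],0],[[0.68,-0.15,0],0],[[0.68,-0.15,0],0],[[0.59,-0.13,0],0],[[0.49,-0.11,0],0],[[0.39,-0.09,0],0],[[0.2,-0.05,0],0]], "newtons": 60}}

```text
time: 49.55
ee_pos: [0.6575, -0.0307, 0.1069]
eef_rot: [0.112, 0.994, 0.0, 0.0]
ft_force: [0.2, 1.0, -2.4]
width: 0.0237
grip_force: 60.0
```

Call:
{"api": "drive_tool", "payload": {"series": [[[0,0,-0.06],0],[[0.2,-0.04,0],0],[[0.2,-0.04,0],0],[[0.1,-0.02,0],0],[[0,0,0],0],[[0,0,0.2],0],[[0,0,0.4],0],[[0,0,0.5],0],[[0,0,0.4],0],[[0,0,0.2],0]]}}

```text
time: 50.8
ee_pos: [0.6622, -0.0322, 0.1238]
eef_rot: [0.112, 0.994, -0.0, 0.0]
ft_force: [-2.7, -0.0, -4.7]
width: 0.0235
grip_force: 60.0
```

```bash
sed -i 's/(-.05,-.037,-.02,0)/(-.02,0,.02)/' c3.py; python3 c3.py
python3 - <<'E'
from h import *
b=shot('scene');g=cv2.cvtColor(b['color'],cv2.COLOR_RGB2HSV)[:,:,2]
m,l,st,ce=cv2.connectedComponentsWithStats((g[225:310,290:370]<50).astype(np.uint8))
p=r.read_state()['ee_pos'];ux=np.array([.975,-.222])
for i in range(1,m):
    if st[i,4]>30: print(st[i]+[290,225,0,0,0],[(z,((ray(b,*(ce[i]+[290,225]),z)-p)[:2]@ux).round(3)) for z in(.021,.036)])
E
```

```text
[ 0.6622 -0.0322  0.1238] [-2.7 -0.  -4.7] [ 0.285  1.447 -0.084]
px [(-0.03, [302.0, 259.0]), (0, [311.0, 265.0]), (0.03, [320.0, 272.0]), (0.045, [325.0, 275.0]), (0.06, [330.0, 278.0])]
-0.02 [(-0.03, 0.0), (-0.015, 0.0), (0, 0.0), (0.015, 0.08), (0.03, 0.52), (0.045, 0.92), (0.06, 0.5), (0.08, 0.0)]
0 [(-0.03, 0.0), (-0.015, 0.0), (0, 0.0), (0.015, 0.11), (0.03, 0.62), (0.045, 0.91), (0.06, 0.41), (0.08, 0.0)]
0.02 [(-0.03, 0.0), (-0.015, 0.0), (0, 0.0), (0.015, 0.1), (0.03, 0.6), (0.045, 0.82), (0.06, 0.37), (0.08, 0.0)]
[327 225  17   6  65] [(0.021, np.float64(-0.084)), (0.036, np.float64(-0.07))]
[323 257  25  22 275] [(0.021, np.float64(0.025)), (0.036, np.float64(0.037))]
[365 279   5  17  58] [(0.021, np.float64(0.123)), (0.036, np.float64(0.132))]
```

Call:
{"api": "drive_tool", "payload": {"series": [[[-0.15,0.03,0.3],0],[[0,0,0.8],0],[[0,0,1.2],0],[[0,0,1.3],0],[[0.5,-0.11,0.8],0],[[1.0,-0.22,0.3],0],[[1.5,-0.33,0],0],[[1.5,-0.33,0],0],[[1.0,-0.22,0],0],[[0.5,-0.11,0],0]]}}

```text
time: 52.15
ee_pos: [0.7213, -0.045, 0.1699]
eef_rot: [0.112, 0.994, -0.0, -0.0]
ft_force: [-0.2, -0.7, -2.9]
width: 0.0234
grip_force: 60.0
```

```bash
python3 c3.py
```

```text
[ 0.7213 -0.045   0.1699] [-0.2 -0.7 -2.9] [ 0.028  0.007 -0.043]
px [(-0.03, [320.0, 255.0]), (0, [330.0, 262.0]), (0.03, [341.0, 269.0]), (0.045, [346.0, 272.0]), (0.06, [352.0, 276.0])]
-0.02 [(-0.03, 0.0), (-0.015, 0.0), (0, 0.0), (0.015, 0.07), (0.03, 0.52), (0.045, 1.0), (0.06, 0.81), (0.08, 0.11)]
0 [(-0.03, 0.0), (-0.015, 0.0), (0, 0.0), (0.015, 0.13), (0.03, 0.68), (0.045, 1.0), (0.06, 0.83), (0.08, 0.07)]
0.02 [(-0.03, 0.0), (-0.015, 0.0), (0, 0.0), (0.015, 0.16), (0.03, 0.68), (0.045, 0.99), (0.06, 0.59), (0.08, 0.02)]
```

It's riding steadily at scoop x ≈ 45 mm. I go smoothly to the bin's left rim, turning on the way.

Call:
{"api": "drive_tool", "payload": {"series": [[[-0.22,-0.2,0.1],-1],[[-0.45,-0.4,0.2],-2],[[-0.67,-0.6,0.3],-3],[[-0.89,-0.8,0.3],-4],[[-1.11,-1.0,0.3],-5],[[-1.34,-1.21,0.3],-5],[[-1.56,-1.41,0.2],-5],[[-1.71,-1.54,0.1],-5],[[-1.71,-1.54,0],-5],[[-1.71,-1.54,0],-5]]}}

```text
time: 53.45
ee_pos: [0.606, -0.1476, 0.1888]
eef_rot: [0.447, 0.894, 0.001, 0.0]
ft_force: [-0.8, 0.1, -3.0]
width: 0.0235
grip_force: 60.0
```

Call:
{"api": "drive_tool", "payload": {"series": [[[-1.71,-1.54,0],-5],[[-1.71,-1.54,0],-5],[[-1.56,-1.41,0],-4],[[-1.34,-1.21,0],-3],[[-1.11,-1.0,0],-2],[[-0.89,-0.8,0],-1.5],[[-0.67,-0.6,0],0],[[-0.45,-0.4,0],0],[[-0.37,-0.33,0],0],[[-0.22,-0.2,0],0]]}}

```text
time: 54.7
ee_pos: [0.5067, -0.2374, 0.1884]
eef_rot: [0.597, 0.802, 0.0, 0.0]
ft_force: [0.1, 0.1, -2.6]
width: 0.0237
grip_force: 60.0
```

```bash
python3 c3.py
```

```text
[ 0.5067 -0.2374  0.1884] [ 0.1  0.1 -2.6] [-0.057  0.033  0.011]
px [(-0.03, [196.0, 250.0]), (0, [188.0, 259.0]), (0.03, [180.0, 268.0]), (0.045, [176.0, 273.0]), (0.06, [171.0, 278.0])]
-0.02 [(-0.03, 0.0), (-0.015, 0.0), (0, 0.0), (0.015, 0.0), (0.03, 0.31), (0.045, 0.84), (0.06, 1.0), (0.08, 0.3)]
0 [(-0.03, 0.0), (-0.015, 0.0), (0, 0.0), (0.015, 0.0), (0.03, 0.27), (0.045, 0.79), (0.06, 1.0), (0.08, 0.39)]
0.02 [(-0.03, 0.0), (-0.015, 0.0), (0, 0.0), (0.015, 0.0), (0.03, 0.0), (0.045, 0.12), (0.06, 0.31), (0.08, 0.31)]
```

Call:
{"api": "drive_tool", "payload": {"series": [[[0,0,-0.5],0],[[0,0,-0.7],0],[[0,0,-0.4],0],[[0,0,-0.1],0],[[0.17,-0.57,-0.2],0],[[0.17,-0.57,-0.2],0],[[0.17,-0.55,-0.25],0],[[0.17,-0.55,-0.25],0],[[0.1,-0.33,-0.2],0],[[0,0,0],0]], "newtons": 25}}

```text
time: 56.0
ee_pos: [0.5147, -0.2639, 0.1604]
eef_rot: [0.598, 0.802, -0.0, 0.0]
ft_force: [-0.2, -2.9, 4.7]
width: 0.024
grip_force: 25.0
```

```bash
python3 c3.py|tail -3
```

```text
-0.02 [(-0.03, 0.0), (-0.015, 0.0), (0, 0.0), (0.015, 0.0), (0.03, 0.0), (0.045, 0.0), (0.06, 0.0), (0.08, 0.0)]
0 [(-0.03, 0.0), (-0.015, 0.0), (0, 0.0), (0.015, 0.0), (0.03, 0.0), (0.045, 0.14), (0.06, 0.17), (0.08, 0.0)]
0.02 [(-0.03, 0.0), (-0.015, 0.0), (0, 0.0), (0.015, 0.0), (0.03, 0.0), (0.045, 0.42), (0.06, 0.88), (0.08, 0.36)]
```

Call:
{"api": "drive_tool", "payload": {"series": [[[0,0,1],0],[[0,0,2],0],[[0,0,2],0],[[-0.3,1,0],0],[[-0.6,2,0],0],[[-0.6,2,0],0],[[-0.5,1.7,0],0],[[-0.31,1.04,-1],0],[[0,0,-1.5],0],[[0,0,-0.6],0]]}}

```text
time: 57.3
ee_pos: [0.4908, -0.1858, 0.1779]
eef_rot: [0.598, 0.802, -0.0, -0.001]
ft_force: [0.2, 0.0, -1.2]
width: 0.024
grip_force: 25.0
```

Call:
{"api": "drive_tool", "payload": {"series": [[[0,0,-0.2],0],[[-0.14,0.48,-0.07],0],[[-0.14,0.48,-0.1],0],[[-0.14,0.48,-0.1],0],[[-0.14,0.47,-0.12],0],[[-0.14,0.47,-0.12],0],[[-0.14,0.46,-0.12],0],[[0,0,0.5],0],[[0,1,2],4],[[0,3,2],8]]}}

```text
time: 58.55
ee_pos: [0.4825, -0.1183, 0.2165]
eef_rot: [0.51, 0.86, -0.001, -0.0]
ft_force: [0.4, 0.0, -2.2]
width: 0.0238
grip_force: 25.0
```

Run:
```python
from h import *
s=r.read_state();q=s['eef_rot'];print(s['ee_pos'].round(4),-np.degrees(2*np.arctan2(q[0],q[1])),s['time'])
t=shot('top');V=cv2.cvtColor(t['color'],cv2.COLOR_RGB2HSV)[:,:,2]
m,l,st,ce=cv2.connectedComponentsWithStats((V[170:270,405:500]<55).astype(np.uint8))
for i in range(1,m):
    if st[i,4]>30:print(st[i]+[405,170,0,0,0],ray(t,*(ce[i]+[405,170]),.021).round(3))
```

```text
[ 0.4825 -0.1183  0.2165] -61.38786773343026 58.55
[405 186  11  49 253] [ 0.548 -0.173  0.021]
[472 208   5  15  34] [ 0.527 -0.367  0.021]
```

Call:
{"api": "drive_tool", "payload": {"series": [[[0.1,4,0],8],[[0.2,5,0],9],[[0.2,5,0],9],[[0.2,5,0],9],[[0.2,5,0],9],[[0.2,5,0],8],[[0.1,4,0],6],[[0.1,3,0],4],[[0,2,0],2],[[0,2,0],1.9]]}}

```text
time: 59.85
ee_pos: [0.4961, 0.2831, 0.2161]
eef_rot: [-0.039, 0.999, -0.0, -0.0]
ft_force: [0.4, 0.2, -2.6]
width: 0.0236
grip_force: 25.0
```

Run:
```python
from h import *
s=r.read_state();q=s['eef_rot'];print((np.array([.4953,.2816,.11])-s['ee_pos'])*100,4.47+np.degrees(2*np.arctan2(q[0],q[1])),s['time'])
t=shot('top');V=cv2.cvtColor(t['color'],cv2.COLOR_RGB2HSV)[:,:,2]
m,l,st,ce=cv2.connectedComponentsWithStats((V[170:270,405:500]<60).astype(np.uint8))
for i in range(1,m):
    if st[i,4]>20:print(st[i]+[405,170,0,0,0],ray(t,*(ce[i]+[405,170]),.021).round(3))
```

```text
[ -0.08478492  -0.1476069  -10.60782068] -0.0512471335280269 59.85
[462 205  15  19 182] [ 0.535 -0.352  0.021]
[425 217   8  17  65] [ 0.5   -0.23   0.021]
[430 216   9  17  65] [ 0.505 -0.247  0.021]
```

Both capacitors show inside the bin. Now I lower the scoop onto its rest.

Call:
{"api": "drive_tool", "payload": {"series": [[[-0.08,-0.15,-1.5],0],[[0,0,-2],0],[[0,0,-2],0],[[0,0,-1.5],0],[[0,0,-1.2],0],[[0,0,-1],0],[[0,0,-0.7],0],[[0,0,-0.4],0],[[0,0,-0.2],0],[[0,0,-0.1],0]]}}

```text
time: 61.15
ee_pos: [0.4954, 0.2813, 0.1102]
eef_rot: [-0.039, 0.999, 0.0, 0.0]
ft_force: [0.6, 0.1, -1.4]
width: 0.0241
grip_force: 25.0
```

Down at the grasp height with no jam. Open, then rise.

Call:
{"api": "drive_tool", "payload": {"series": [[[0,0,-0.05],0],[[0,0,0],0],[[0,0,0],0],[[0,0,0],0],[[0,0,0],0],[[0,0,0],0],[[0,0,0],0],[[0,0,1],0],[[0,0,2],0],[[0,0,3],0]], "hand": 0}}

```text
time: 62.4
ee_pos: [0.495, 0.281, 0.1704]
eef_rot: [-0.039, 0.999, -0.0, -0.0]
ft_force: [0.1, -0.1, 0.4]
width: 0.0872
grip_force: 0.0
```

Call:
{"api": "drive_tool", "payload": {"series": [[[0,0,3],0],[[0,0,3],0],[[-0.5,3,2],0],[[-1,4,0],0],[[-1,4,0],0],[[-1,3,0],0],[[-0.5,1,0],0],[[0,0,0],0],[[0,0,0],0],[[0,0,0],0]]}}

```text
time: 63.65
ee_pos: [0.4561, 0.43, 0.2499]
eef_rot: [-0.038, 0.999, 0.0, 0.0]
ft_force: [-0.4, 0.0, 0.3]
width: 0.087
grip_force: 0.0
```

Run:
```python
from h import *
s=r.read_state();print(s['time'],s['width'])
a=shot('top');b=shot('scene');V=cv2.cvtColor(a['color'],cv2.COLOR_RGB2HSV)[:,:,2]
M=np.zeros(V.shape,bool);M[198:250,246:264]=V[198:250,246:264]<75
ys,xs=np.nonzero(M);P=np.array([ray(a,u,v,.158)[:2] for u,v in zip(xs,ys)],np.float32);print('grip',cv2.minAreaRect(P))
Vb=cv2.cvtColor(b['color'],cv2.COLOR_RGB2HSV)[:,:,2]
print('bar rows',[(u,[v for v in range(144,172) if Vb[v,u]<60][-1:] ) for u in range(313,349,6)])
yaw=np.radians(-12.6);c,si=np.cos(yaw),np.sin(yaw)
# balls: bright blobs on tray floor
H=cv2.GaussianBlur(V,(0,0),.5)
m,l,st,ce=cv2.connectedComponentsWithStats((V[135:260,315:400]>143).astype(np.uint8))
for i in range(1,m):
    if st[i,4]<25:
        X=ray(a,*(ce[i]+[315,135]),.01);D=X[:2]-np.array([.5786,-.0132]);x,y=c*D[0]+si*D[1],-si*D[0]+c*D[1]
        if abs(x)<.16 and abs(y)<.085: print('ball',st[i][4],round(x,3),round(y,3))
m,l,st,ce=cv2.connectedComponentsWithStats((V[170:270,405:500]<60).astype(np.uint8))
for i in range(1,m):
    if st[i,4]>20:print('cap',st[i],ray(a,*(ce[i]+[405,170]),.021).round(3))
```

```text
63.65 0.08702492723775405
grip ((0.48837441205978394, 0.2781619131565094), (0.12314531207084656, 0.02850303240120411), 6.807282447814941)
bar rows [(313, [156]), (319, [157]), (325, [158]), (331, [159]), (337, [161]), (343, [162])]
ball 1 0.144 0.081
ball 1 0.131 0.081
ball 2 0.123 0.082
ball 4 0.13 0.067
ball 1 0.108 0.082
ball 4 0.138 -0.065
ball 2 0.097 0.083
ball 1 0.131 -0.043
ball 1 0.133 -0.049
ball 3 0.121 -0.049
ball 1 0.082 0.083
ball 4 0.107 -0.028
ball 3 0.072 0.083
ball 4 0.017 0.066
cap [ 57  35  15  19 186] [ 0.535 -0.352  0.021]
cap [20 47  8 17 68] [ 0.501 -0.23   0.021]
cap [25 46  9 17 68] [ 0.505 -0.247  0.021]
```

The scoop is parked as it was (grip bar on the same scene rows as before), the balls I can make out are in the tray, and both capacitors are in the bin. Handing in.

```bash
python3 -c "
from bench import r
print(r.close_job())"
```

```text
the job is handed in; nothing more can be done
None
```

I handed the job in at about 64 s: both capacitors are in the white bin and the scoop is flat back on its rest; one capacitor spilled over the tray's far wall on the way and was scooped up again, and my final check made out 5 of the 6 balls clearly in the tray; the hand-in returned no verdict.

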